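# Pack the check weights and latch the case

### The job

Put the balance's check set away in its grey case: stand the small brass weight upright in the open bay at the case's left end, and lay the pile of three aluminium plates flat, one on another, in the snug bed between the corner ribs at the right end. When all of it is in, swing the lid down and press its front edge against the rubber gasket until the spring latch catches and holds it shut. Leave everything else on the worktop standing where it is.

Things in the scene. Friction and masses are not known exactly. Their poses are not given: they have to be found in the camera images.
- case: grey plastic case fixed to the worktop: 124 (x) x 252 (y) mm outside, walls 8 mm, rim 46 mm high, inner floor 6 mm up, inside 108 x 236 mm. Origin under its centre, z up, left end +y, front -x, with a latch reaching 36 mm out from the wall, 56 mm high. Lid hinge line along y at case x = +64, z = 50 mm. A yielding rubber gasket stands 8 mm out of the rim
- plate_bed (a point): centre of the plate bed on the inner floor (case x 0, y -50 mm). Plates lie with their length along the case's x, between front and rear walls (108 mm apart). Ribs 10 mm high, 56 mm apart in y, stand only in the bed's corners; between them, 60 mm long in x, its sides are open for fingers. 68 mm from here to the right end wall
- weight_bay (a point): point on the inner floor, centre of the weight bay (case x 0, y +55 mm), a free flat area of 108 (x) x 120 mm; the weight may stand anywhere in it
- lid (a joint): lid angle, rad: 0 latched, 1.57 upright, stops at 1.95 and -0.016; starts at 1.6 to 1.9. Stiff hinge (0.2 N m): it stays where left, so push it all the way. From 0.09 rad the latch resists, from 0.05 the gasket too: pressing it home near the front edge takes 10 to 20 N. Press to the stop, 2 mm below the latched height, so that the latch surely catches; let go unlatched, it springs up a little
- latch (a joint): travel in m of the spring latch on the front wall: 0 sprung in (also when nothing is caught), about 0.004 while the lid's nose pushes past, back near 0 when it has caught
- lid_press (a point): point on the lid's outer face, mid-width, 115 mm from the hinge: press here; when shut it is 59 mm above the worktop. The lid is a plate 134 mm long from the hinge line to its front edge, 256 mm wide, 10 mm thick, 0.2 kg; along its normal the outer face lies 8 mm outside the hinge line, the inner face 2 mm inside it
- lid_edge (a point): middle of the lid's front edge, 134 mm from the hinge; a steel strap with the latch nose hangs 25 mm below it there, 40 mm wide, towards the inside
- plate_0: loose flat aluminium plate, 100 (its x) x 50 (its y) x 7 mm, 95 g; origin at the centre of its underside. Lowest of the pile, on the worktop
- plate_1: loose flat aluminium plate, 100 (its x) x 50 (its y) x 7 mm, 95 g; origin at the centre of its underside. Middle of the pile, squared up to about 1 mm
- plate_2: loose flat aluminium plate, 100 (its x) x 50 (its y) x 7 mm, 95 g; origin at the centre of its underside. Top of the pile; the whole pile is 21 mm high and fits a gripper across its 50 mm side
- weight: brass check weight with a knob, 24 mm across, 32 mm tall, 0.1 kg; origin at the centre of its underside. At the start it stands on the pile
- tape_roll: grey roll of tape lying flat, 103 mm across, 48 mm high; bystander, its place and the pile's may be swapped; origin at the centre of its underside
- gel_bottle: clear bottle with a red flip cap, 48 mm across, 149 mm tall, standing beside the case's right end; bystander; origin at the centre of its underside
- dropper: small brown dropper bottle, 34 mm across, 102 mm tall, standing off one end of the pile; bystander; origin at the centre of its underside
- stapler: black stapler, 146 x 34 x 47 mm; bystander; origin at the centre of its underside
- stamp: rubber stamp standing upright, 52 x 30 mm, 78 mm tall; bystander; origin at the centre of its underside

How it is judged (in metres and radians):
On the way, in this order (a step that is already met when the one before it is completed fails the run):
1. brass weight and all three plates in their places in the open case (x of plate_0 in the frame of plate_bed between -0.007 and 0.007 m and y of plate_0 in the frame of plate_bed between -0.007 and 0.007 m and z of plate_0 in the frame of plate_bed between -0.004 and 0.018 m and angle between each of plate_0, plate_1, plate_2's own z axis and vertical below 0.09 rad and x of plate_1 in the frame of plate_bed between -0.007 and 0.007 m and y of plate_1 in the frame of plate_bed between -0.007 and 0.007 m and z of plate_1 in the frame of plate_bed between -0.004 and 0.018 m and x of plate_2 in the frame of plate_bed between -0.007 and 0.007 m and y of plate_2 in the frame of plate_bed between -0.007 and 0.007 m and z of plate_2 in the frame of plate_bed between -0.004 and 0.018 m and x of weight in the frame of weight_bay between -0.05 and 0.05 m and y of weight in the frame of weight_bay between -0.06 and 0.06 m and z of weight in the frame of weight_bay between -0.004 and 0.005 m and angle between weight's own z axis and vertical below 0.15 rad and value of joint lid above 0.5 rad), for 0.2 s.
2. lid pressed shut and latch caught (value of joint lid below 0.015 rad and value of joint latch below 0.0015 m), for 0.2 s.
At the end, for the whole second after the job is handed in: Lid held shut by the latch (below 0.015 rad, latch within 1.5 mm of 0); the three plates flat (0.09 rad) in the bed, each within 7 mm of its centre in x and y; the weight upright (0.15 rad) on its bay's floor, within 50 mm in x and 60 mm in y of the centre; all at rest (all of step 2 and x of plate_0 in the frame of plate_bed between -0.007 and 0.007 m and y of plate_0 in the frame of plate_bed between -0.007 and 0.007 m and z of plate_0 in the frame of plate_bed between -0.004 and 0.018 m and angle between each of plate_0, plate_1, plate_2's own z axis and vertical below 0.09 rad and x of plate_1 in the frame of plate_bed between -0.007 and 0.007 m and y of plate_1 in the frame of plate_bed between -0.007 and 0.007 m and z of plate_1 in the frame of plate_bed between -0.004 and 0.018 m and x of plate_2 in the frame of plate_bed between -0.007 and 0.007 m and y of plate_2 in the frame of plate_bed between -0.007 and 0.007 m and z of plate_2 in the frame of plate_bed between -0.004 and 0.018 m and x of weight in the frame of weight_bay between -0.05 and 0.05 m and y of weight in the frame of weight_bay between -0.06 and 0.06 m and z of weight in the frame of weight_bay between -0.004 and 0.005 m and angle between weight's own z axis and vertical below 0.15 rad and linear speed of each of plate_0, plate_1, plate_2, weight below 0.02 m/s); the robot touches nothing.
It fails at once if the tape roll is shifted more than 30 mm or knocked over (distance of tape_roll from where it was at the start of the episode above 0.03 m or angle between tape_roll's own z axis and vertical above 0.4 rad).
It fails at once if the gel bottle is shifted more than 30 mm or knocked over (distance of gel_bottle from where it was at the start of the episode above 0.03 m or angle between gel_bottle's own z axis and vertical above 0.4 rad).
It fails at once if the dropper is shifted more than 30 mm or knocked over (distance of dropper from where it was at the start of the episode above 0.03 m or angle between dropper's own z axis and vertical above 0.4 rad).
It fails at once if the stapler is shifted more than 30 mm or knocked over (distance of stapler from where it was at the start of the episode above 0.03 m or angle between stapler's own z axis and vertical above 0.4 rad).
It fails at once if the stamp is shifted more than 30 mm or knocked over (distance of stamp from where it was at the start of the episode above 0.03 m or angle between stamp's own z axis and vertical above 0.4 rad).
It also fails if it takes over 72 s, if anything falls off the work surface, if the arm or the gripper's body presses on something with over 40 N, if the wrist force passes 120 N, or if a joint passes its speed limit or range.

### The arm

A 6-joint arm with a two-finger parallel gripper is mounted at the origin on a cart in front of the work surface, level with it; the furniture and walls round the work are solid. World frame = base frame: x ahead of the robot, y to its left, z up, the work surface at z = 0. Lengths are in m, angles in degrees, forces in N, time in s.
With the tool pointing down it reaches from about 0.375 to 0.9 m from the base axis. Payload 3.1 kg.
Tool frame: the origin (TCP) lies on the centre line of the jaws, within the pads' length; the fingertips stand 19 mm ahead of it and the grasp point (between the pads) is the TCP; z points along the fingers, y is the direction in which the jaws open and shut (so a half turn about z gives the same grasp; the last joint's range is limited). The gripper opens to 87 mm and grips with 3 to 60 N. Pads are 19 mm wide; open, the fingers measure 117 mm over their backs; the gripper's body (75 mm by 190 mm) begins 51 mm behind the grasp point.
Start: joints at [54.059, 30.224, 82.088, -0, 67.689, -10.227], TCP at [0.271, 0.563, 0.242] pointing down, gripper open.
Joint ranges: [-176.69, 176.69], [-43.24, 126.21], [12.49, 139.97], [-82, 262], [0, 151.66], [-163.58, 163.58]. Speed limits (degrees/s): [159.86, 159.86, 180, 180, 180, 180].

### API

Orientations are given as a 3x3 rotation matrix whose columns are the frame's x, y, z axes.
In Python, from rig import bot gives the robot as it stands.
- The arm moves only by the tool carry_out, never from a script. Its argument "targets" is a list of rows, each a list of 6 numbers: the shift along the tool's x, y, z each as a share of 200 mm, from -1 to 1, then the turn, a rotation vector about the tool's x, y, z each as a share of pi/2 rad, from -1 to 1. In form: [[dx, dy, dz, ax, ay, az], ...]. A call has 1 to 20 rows; each row is the pose to reach, as a shift and turn from the pose measured when the call began, along the tool's axes at that moment; what a row does not reach only later rows make up. A row lasts 1/8 s, in which the tool goes at most 62.5 mm and 10.7 degrees, less where a joint would pass 70% of its speed; a pose out of reach is approached as far as the arm can. A call with a number of a shift or a turn outside -1 to 1 is refused whole. A call with a gripper value outside its range is refused whole. "jaw" is the gripper's target within -1 to 1 (fully open at 1, half-way at 0, shut at -1), set as the call begins (left out, the last holds). The fingers move at their own pace and stop on an object; the grip force is fixed at half the most. Time passes only in rows, so rows that repeat a pose let the fingers close. It gives the time, the measured TCP pose, the force and the opening at its end, in the units of the state.
- bot.read_state(): the state, without advancing time (a new reading comes with each control period).
- bot.capture(name): name is "scene" or "side" or "wrist"; returns the picture (480x640x3 uint8, blue, green, red); there is no depth.
- bot.camera_info(name): a dict with "camera_matrix" (3x3 intrinsics, pixels), "view" (4x4, takes a point from world to camera coordinates); the wrist camera has in their place "mount" (4x4, takes a point from camera to tool coordinates, whose origin is the TCP and whose axes are the flange's). Camera axes: x right, y down, z forward; pixel columns grow to the right and rows downward; lengths in m; the calibration is good to about 2 mm. A picture is of the moment at which its call begins: read the wrist's pose just before it. camera_info takes no time and is no camera call.
- bot.hand_in(): hands the job in, once; it reports no verdict.
The state is a dict: "time_s": time; "joint_positions": joint angles; "qvel": joint speeds; "tau": joint torques, N m; "position": TCP position; "tcp_rot": TCP orientation; "force": force on the tool from outside, world axes, zero at the start; "moment": the same for the moment, N m; "opening": opening from 0.0 (shut) to 1.0 (fully open).
Only numpy, scipy, OpenCV 4.12 (cv2) and the standard library are available. Lean on these libraries where they do the work, as an engineer would, in place of code of your own. Each camera call takes 0.05 s, during which the arm holds its last target.

## Working session

There is one attempt and no reset: what is moved stays moved. The work goes in short steps, Python scripts to look and compute and a tool call to move; the robot and the scene stay as the last step left them, time stands still between calls to the robot, and variables do not carry over. Pictures are saved under pics/ and viewed, and the job is handed in when it is done.

Besides the shell and the picture viewer there is one more tool, called after "Request:" by a JSON object that holds its "fn" and its "kwargs". carry_out: Moves the arm, as the interface text tells. Shift numbers are shares of 200 mm and turn numbers shares of pi/2 rad, none past 1 either way. Its arguments: {"type":"object","properties":{"targets":{"type":"array"},"jaw":{"type":"number"}},"required":["targets"]}

```bash
mkdir -p pics; ls; python3 - <<'E'
from rig import bot
import cv2
s=bot.read_state(); print(s)
for n in ["scene","side","wrist"]:
    cv2.imwrite(f"pics/{n}0.png",bot.capture(n)); print(n,bot.camera_info(n))
E
```

```text
pics
{'time_s': 0.0, 'joint_positions': array([ 5.40574672e+01,  3.02794677e+01,  8.21570606e+01, -1.34797237e-06,
        6.76892651e+01, -1.02276504e+01]), 'qvel': array([ 0.01374512, -0.06595999,  0.13299358,  0.00373971, -0.05758117,
       -0.03164675]), 'tau': array([ 4.55192840e-04, -4.40038705e+01, -1.76589847e+01,  6.33199629e-02,
        5.81745955e-02, -1.44548021e-04]), 'position': array([0.27074292, 0.56253836, 0.24056247]), 'tcp_rot': array([[-9.00964102e-01,  4.33891722e-01, -1.28868691e-03],
       [ 4.33893460e-01,  9.00962433e-01, -1.77750878e-03],
       [ 3.89812147e-04, -2.16062443e-03, -9.99997590e-01]]), 'force': array([-0.48554534, -0.11524174,  0.04319359]), 'moment': array([ 0.03059008, -0.03028579,  0.01689152]), 'opening': 1.001955140785158}
scene {'camera_matrix': array([[545.62942764,   0.        , 320.92646406],
       [  0.        , 545.62942764, 231.57063515],
       [  0.        ,   0.        ,   1.        ]]), 'view': array([[ 0.64732239, -0.76212432,  0.01184244, -0.34006878],
       [-0.37324776, -0.33049394, -0.86686785,  0.2879248 ],
       [ 0.
[... 374 characters left out ...]
38895, -0.43970119, -0.86537623,  0.20967466],
       [ 0.43658994,  0.74727327, -0.50097095,  1.09297763],
       [ 0.        ,  0.        ,  0.        ,  1.        ]])}
wrist {'camera_matrix': array([[417.68187474,   0.        , 320.79903255],
       [  0.        , 417.68187474, 241.66982468],
       [  0.        ,   0.        ,   1.        ]]), 'mount': array([[-5.44473417e-04, -9.64223831e-01, -2.65088866e-01,
         7.27837343e-02],
       [ 9.99999790e-01, -4.31994383e-04, -4.82608062e-04,
         9.94684634e-04],
       [ 3.50825294e-04, -2.65089073e-01,  9.64223864e-01,
        -1.41635690e-01],
       [ 0.00000000e+00,  0.00000000e+00,  0.00000000e+00,
         1.00000000e+00]])}
```

View pics/scene0.png

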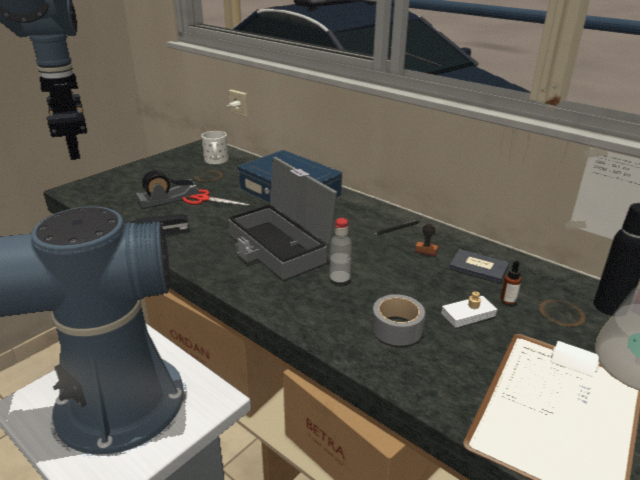

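View pics/side0.png

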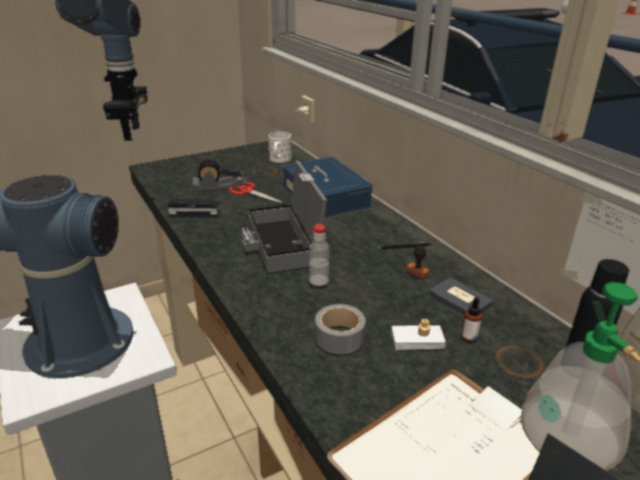

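View pics/wrist0.png

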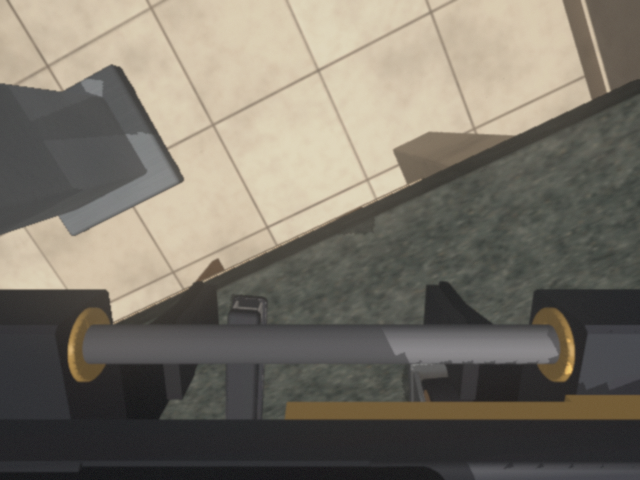

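The scene view shows the case near (280,235) with its lid up and the white-looking pile at (470,312) with the weight on it. The tape is at (400,318), the dropper at (512,285), the gel bottle at (340,250) and the stapler at (165,225). I'll zoom in to pick points.

```bash
cat > h.py <<'E'
from rig import bot
import numpy as np, cv2
def ray(cam,u,v,st=None):
    i=bot.camera_info(cam); K=i["camera_matrix"]
    d=np.linalg.inv(K)@np.array([u,v,1.])
    if cam=="wrist":
        T=np.eye(4);T[:3,:3]=st["tcp_rot"];T[:3,3]=st["position"]
        M=T@i["mount"]
    else: M=np.linalg.inv(i["view"])
    return M[:3,3],M[:3,:3]@d
def onz(cam,u,v,z,st=None):
    o,d=ray(cam,u,v,st); return o+d*(z-o[2])/d[2]
def proj(cam,p,st=None):
    i=bot.camera_info(cam)
    if cam=="wrist":
        T=np.eye(4);T[:3,:3]=st["tcp_rot"];T[:3,3]=st["position"]
        V=np.linalg.inv(T@i["mount"])
    else: V=i["view"]
    q=i["camera_matrix"]@(V@np.append(p,1.))[:3]; return q[:2]/q[2]
def two(a,b):
    # least squares point from rays (cam,u,v[,st])
    A=np.zeros((3,3));B=np.zeros(3)
    for r in (a,b):
        o,d=ray(*r); d=d/np.linalg.norm(d);P=np.eye(3)-np.outer(d,d);A+=P;B+=P@o
    return np.linalg.solve(A,B)
E
python3 - <<'E'
import cv2
a=cv2.imread("pics/scene0.png");b=cv2.imread("pics/side0.png")
def c(im,x,y,w,h,f,n): cv2.imwrite(n,cv2.resize(im[y:y+h,x:x+w],None,fx=f,fy=f,interpolation=cv2.INTER_CUBIC))
c(a,220,140,160,150,5,"pics/sc_case.png"); c(b,230,150,130,150,4,"pics/si_case.png")
c(a,360,215,180,140,4,"pics/sc_pile.png"); c(b,300,280,200,90,4,"pics/si_pile.png")
E
```

```text
(no output)
```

View pics/sc_case.png

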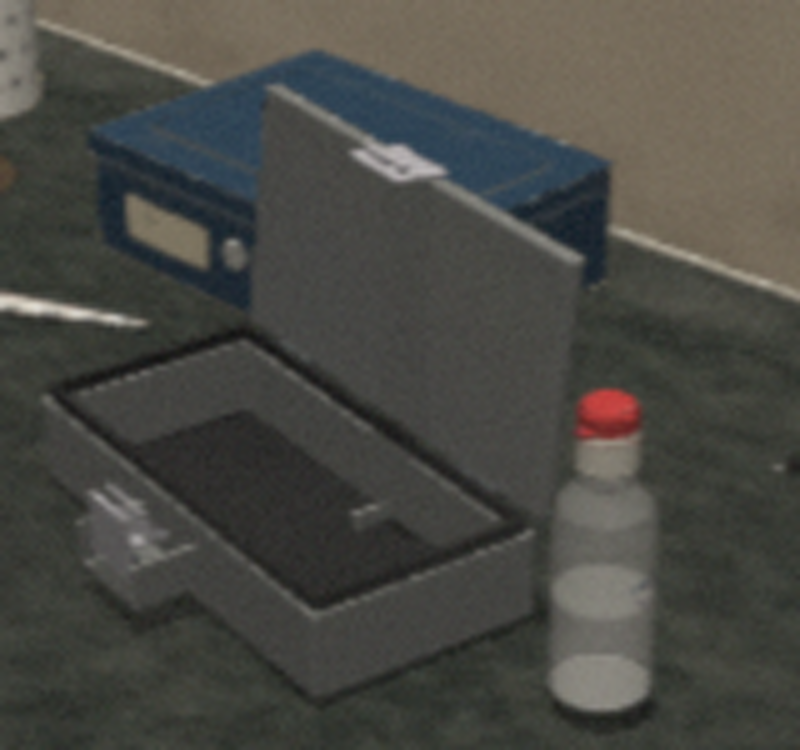

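View pics/sc_pile.png

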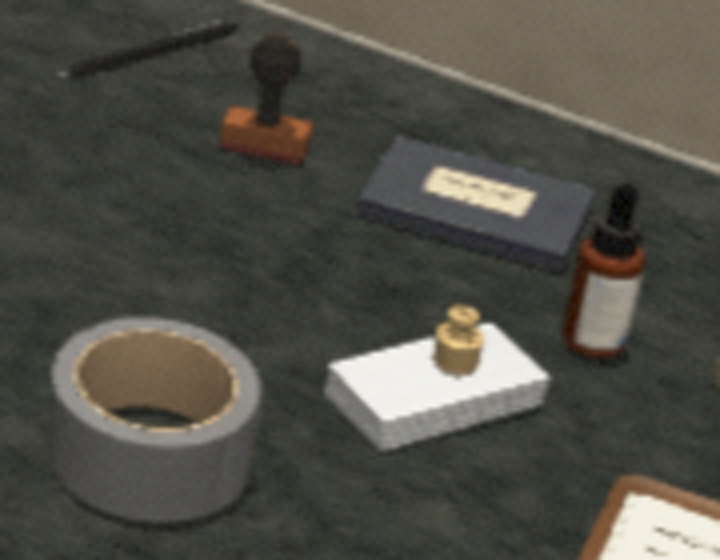

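View pics/si_pile.png

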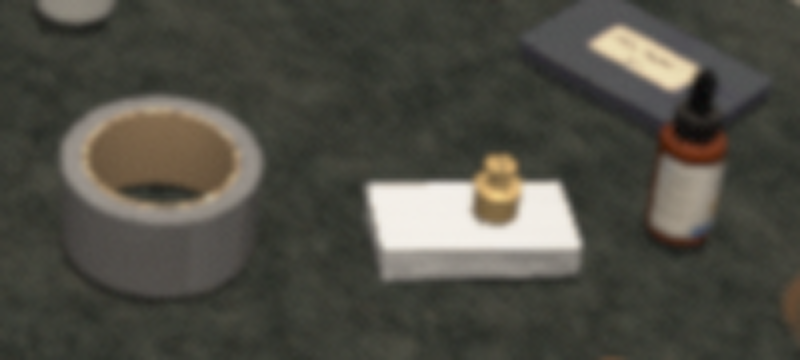

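View pics/si_case.png

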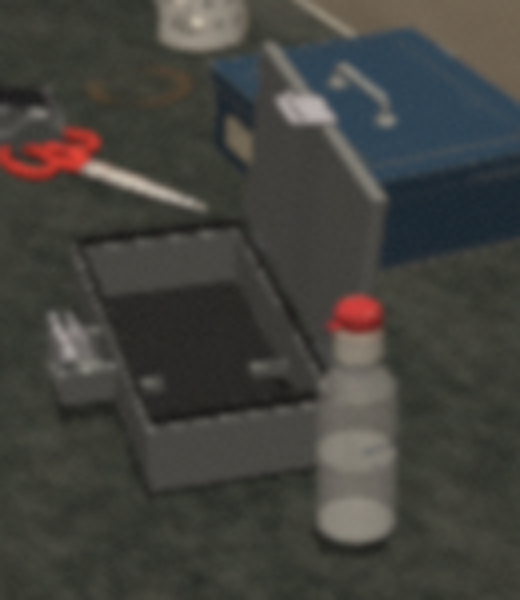

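```bash
python3 - <<'E'
from h import *
np.set_printoptions(precision=4,suppress=True)
def f(cam,pts,x0,y0,s,z):
    for x,y in pts: 
        u,v=x0+(x+.5)/s-.5,y0+(y+.5)/s-.5
        print(cam,(x,y),onz(cam,u,v,z)[:2])
print("pile");f("scene",[(330,374),(382,422),(549,378),(492,325)],360,215,4,.021)
f("side",[(368,183),(383,250),(581,248),(560,181)],300,280,4,.021)
print("knob top");f("scene",[(463,312)],360,215,4,.053);f("side",[(500,160)],300,280,4,.053)
print("weight base");f("scene",[(458,364)],360,215,4,.021);f("side",[(497,216)],300,280,4,.021)
print("case rim fl, fr, rr, rl");f("scene",[(45,398),(318,618),(533,540)],220,140,5,.046)
print("case bottom");f("scene",[(318,700),(533,612)],220,140,5,0)
f("side",[(155,490),(318,465)],230,150,4,0)
f("side",[(80,250),(150,425),],230,150,4,.046)
print("gel base");f("scene",[(600,690)],220,140,5,0);f("side",[(355,525)],230,150,4,0)
print("dropper base");f("scene",[(600,345)],360,215,4,0);f("side",[(683,233)],300,280,4,0)
print("tape top");f("scene",[(157,381)],360,215,4,.048);f("side",[(162,159)],300,280,4,.048)
def tw(a,b,): 
    P=two(("scene",220+(a[0]+.5)/5-.5,140+(a[1]+.5)/5-.5),("side",230+(b[0]+.5)/4-.5,150+(b[1]+.5)/4-.5));print(P)
print("lid top corners L,R");tw((273,88),(270,43));tw((580,262),(382,198))
print("stamp");f("scene",[(265,150)],360,215,4,0)
E
```

```text
pile
scene (330, 374) [ 0.5624 -0.2949]
scene (382, 422) [ 0.5452 -0.3339]
scene (549, 378) [ 0.6338 -0.3815]
scene (492, 325) [ 0.6567 -0.3389]
side (368, 183) [ 0.5696 -0.2907]
side (383, 250) [ 0.5449 -0.3363]
side (581, 248) [ 0.6324 -0.3833]
side (560, 181) [ 0.6582 -0.338 ]
knob top
scene (463, 312) [ 0.6136 -0.3383]
side (500, 160) [ 0.613  -0.3387]
weight base
scene (458, 364) [ 0.6137 -0.3408]
side (497, 216) [ 0.6114 -0.3438]
case rim fl, fr, rr, rl
scene (45, 398) [0.4969 0.2846]
scene (318, 618) [0.4412 0.0394]
scene (533, 540) [0.5554 0.0101]
case bottom
scene (318, 700) [0.4422 0.0418]
scene (533, 612) [0.5629 0.0154]
side (155, 490) [0.4436 0.0411]
side (318, 465) [0.5449 0.0174]
side (80, 250) [0.4981 0.2745]
side (150, 425) [0.443  0.0432]
gel base
scene (600, 690) [ 0.5331 -0.0495]
side (355, 525) [ 0.5324 -0.0508]
dropper base
scene (600, 345) [ 0.7072 -0.3809]
side (683, 233) [ 0.7056 -0.3831]
tape top
scene (157, 381) [ 0.4682 -0.2485]
side (162, 159) [ 0.4678 -0.2502]
lid top corners L,R
[0.6394 0.2571 0.179 ]
[0.5815 0.0074 0.1812]
stamp
scene (265, 150) [ 0.7601 -0.141 ]
```

```bash
cat >> h.py <<'E'
def R(yaw):
    c,s=np.cos(np.radians(yaw)),np.sin(np.radians(yaw))
    x=np.array([c,s,0]);z=np.array([0,0,-1.]);return np.stack([x,np.cross(z,x),z],1)
def plan(p,yaw,st=None):
    from scipy.spatial.transform import Rotation as Ro
    st=st or bot.read_state();T=st["tcp_rot"]
    d=T.T@(np.array(p)-st["position"])/.2
    a=Ro.from_matrix(T.T@R(yaw)).as_rotvec()/(np.pi/2)
    return np.round(np.r_[d,a],4)
E
python3 -c "
from h import *
print(plan([.575,.140,.26],167))"
```

```text
[-2.2871e+00 -1.2445e+00 -9.4500e-02 -1.0000e-03 -3.0000e-04 -1.4130e-01]
```

Request:
{"fn": "carry_out", "kwargs": {"targets": [[-0.76,-0.42,-0.1,0,0,0],[-0.76,-0.42,-0.1,0,0,0],[-0.76,-0.42,-0.1,0,0,-0.07],[-0.76,-0.42,-0.1,0,0,-0.14]]}}

```text
time_s: 0.65
position: [0.3736, 0.4184, 0.2612]
tcp_rot: [[-0.974, 0.228, -0.0], [0.228, 0.974, -0.002], [-0.0, -0.002, -1.0]]
force: [0.1, 1.0, -0.4]
opening: 0.999
```

Request:
{"fn": "carry_out", "kwargs": {"targets": [[-0.95,-0.82,0,0,0,0],[-0.95,-0.82,0,0,0,0],[-0.95,-0.82,0,0,0,0],[-0.95,-0.82,0,0,0,0],[-0.95,-0.82,0,0,0,0]]}}

```text
time_s: 1.27
position: [0.5239, 0.2118, 0.2613]
tcp_rot: [[-0.972, 0.234, 0.001], [0.234, 0.972, -0.003], [-0.002, -0.002, -1.0]]
force: [-0.4, 0.9, -0.4]
opening: 1.0
```

Request:
{"fn": "carry_out", "kwargs": {"targets": [[-0.35,-0.31,0,0,0,0],[-0.35,-0.31,0,0,0,0],[-0.35,-0.31,0,0,0,0],[-0.35,-0.31,0,0,0,0]]}}

```text
time_s: 1.78
position: [0.5762, 0.1363, 0.2611]
tcp_rot: [[-0.972, 0.233, -0.001], [0.233, 0.972, -0.002], [0.001, -0.002, -1.0]]
force: [0.3, 0.6, -0.8]
opening: 1.0
```

```bash
python3 - <<'E'
from h import *
import pickle
s=bot.read_state(); im=bot.capture("wrist"); cv2.imwrite("pics/w1.png",im); pickle.dump(s,open("w1.pkl","wb"))
print(s["position"],s["tcp_rot"],s["joint_positions"])
E
```

```text
[0.57620067 0.13630633 0.26113384] [[-9.72383086e-01  2.33388081e-01 -1.06675509e-03]
 [ 2.33389728e-01  9.72381535e-01 -1.83986995e-03]
 [ 6.07889237e-04 -2.03802810e-03 -9.99997738e-01]] [  2.55476712  26.45863127  85.62911353  -0.11066149  67.97805116
 -73.90699136]
```

View pics/w1.png

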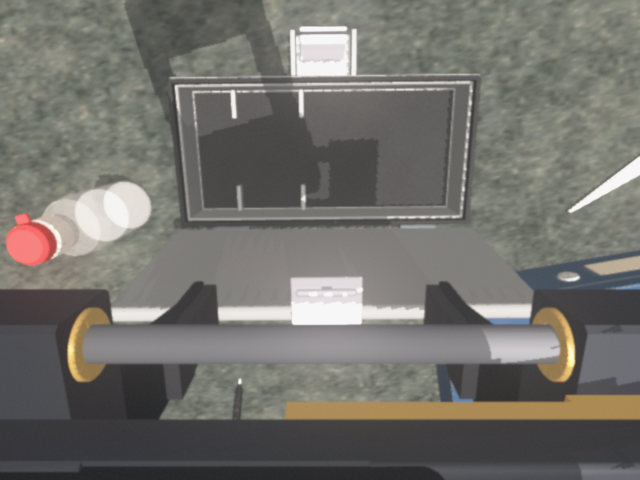

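The wrist view shows the whole case. The ribs are at x≈234/301 (front) and 239/304 (rear), the outer rim runs from (172,78) to (478,75), and the gel bottle's base is near (127,205).

```bash
python3 - <<'E'
import cv2
a=cv2.imread("pics/w1.png")
cv2.imwrite("pics/w1a.png",cv2.resize(a[65:230,160:330],None,fx=4.5,fy=3.6,interpolation=cv2.INTER_CUBIC))
cv2.imwrite("pics/w1b.png",cv2.resize(a[65:230,320:490],None,fx=4.5,fy=3.6,interpolation=cv2.INTER_CUBIC))
E
```

```text
(no output)
```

View pics/w1a.png

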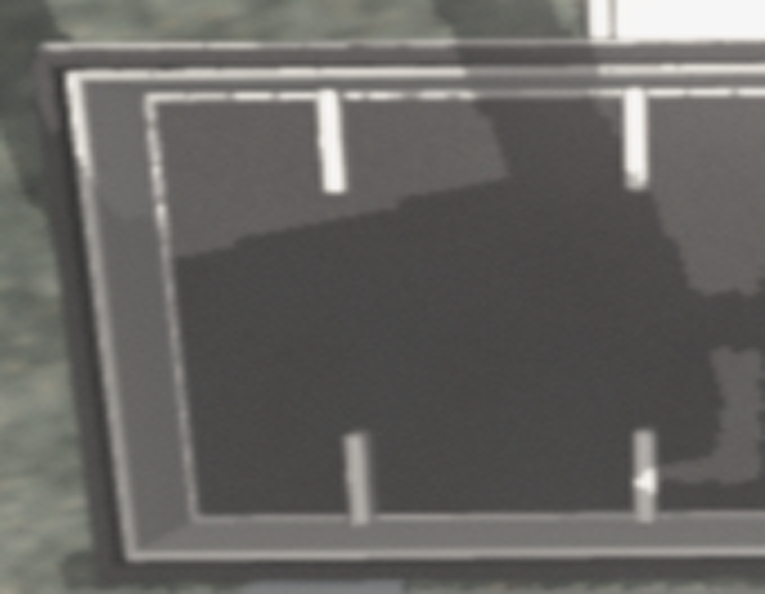

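View pics/w1b.png

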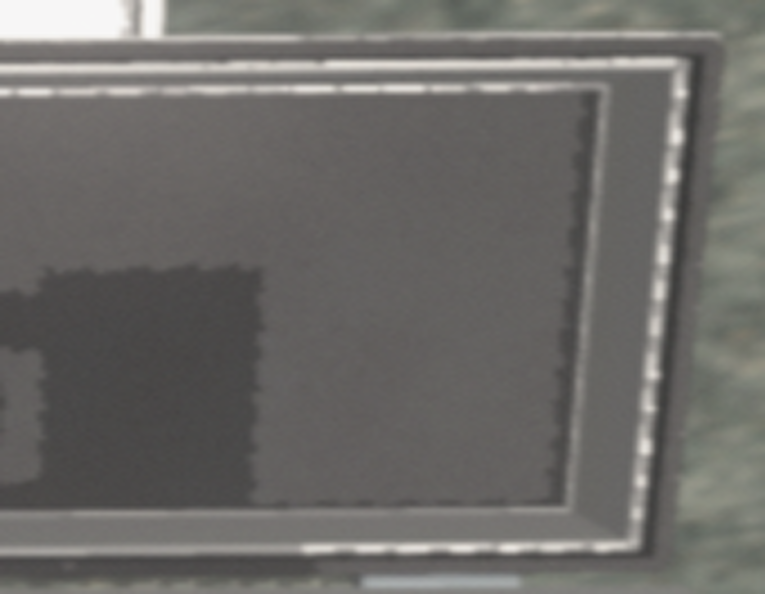

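```bash
python3 - <<'E'
from h import *
import pickle
np.set_printoptions(precision=4,suppress=True)
st=pickle.load(open("w1.pkl","rb"))
def P(x,y,x0,z): return onz("wrist",x0+(x+.5)/4.5-.5,65+(y+.5)/3.6-.5,z,st)[:2]
for z,c in ((.006,[(148,97,160),(193,518,160),(606,87,320),(568,511,320)]),(.046,[(66,73,160),(128,560,160),(690,60,320),(635,550,320)]),(.054,[(66,73,160),(128,560,160),(690,60,320),(635,550,320)])):
    q=np.array([P(*k,z) for k in c]); fr,rr,fl,rl=q
    print(z,"center",q.mean(0),"len",np.linalg.norm(fl-fr),np.linalg.norm(rl-rr),"wid",np.linalg.norm(rr-fr),np.linalg.norm(rl-fl))
    d=(fl-fr)+(rl-rr);e=(rr-fr)+(rl-fl); print("yaw",np.degrees(np.arctan2(d[1],d[0]))-90,np.degrees(np.arctan2(e[1],e[0])))
# ribs tops
r=np.array([P(330,140,160,.016),P(637,140,160,.016),P(357,478,160,.016),P(645,475,160,.016)])
print("ribs",r,r.mean(0),np.linalg.norm(r[0]-r[1]),np.linalg.norm(r[2]-r[3]))
# lid edge corners
E
```

```text
0.006 center [0.5272 0.1512] len 0.23455623522428198 0.2344556031641627 wid 0.10649563867996248 0.10680705545104024
yaw -13.002315578606272 -13.018298723404147
0.046 center [0.5274 0.1511] len 0.23962185663037489 0.2379583654149198 wid 0.11118430458844797 0.11125611572519449
yaw -12.896934192401417 -13.064309936474253
0.054 center [0.5269 0.1512] len 0.23424934729088256 0.232623152848839 wid 0.10869146556613872 0.10876166664106408
yaw -12.896934192401432 -13.064309936474247
ribs [[0.4682 0.0831]
 [0.4823 0.1415]
 [0.5495 0.0646]
 [0.5627 0.1228]] [0.5157 0.103 ] 0.060096673593167886 0.05976809525450028
```

```bash
python3 -c "
from h import *
print(plan([.641,-.359,.25],152))"
```

```text
[-8.9210e-01 -2.3343e+00  6.1000e-02 -1.4000e-03 -0.0000e+00  1.6160e-01]
```

Request:
{"fn": "carry_out", "kwargs": {"targets": [[-0.37,-1,0.02,0,0,0],[-0.37,-1,0.02,0,0,0],[-0.37,-1,0.02,0,0,0],[-0.37,-1,0.02,0,0,0]]}}

```text
time_s: 2.33
position: [0.6015, -0.0768, 0.2577]
tcp_rot: [[-0.972, 0.234, -0.001], [0.234, 0.972, -0.002], [0.0, -0.002, -1.0]]
force: [0.3, 0.4, 0.1]
opening: 0.999
```

Request:
{"fn": "carry_out", "kwargs": {"targets": [[-0.38,-1,0.02,0,0,0.05],[-0.38,-1,0.02,0,0,0.1],[-0.38,-1,0.02,0,0,0.16],[-0.38,-1,0.02,0,0,0.16]]}}

```text
time_s: 2.82
position: [0.6288, -0.2907, 0.254]
tcp_rot: [[-0.883, 0.469, -0.0], [0.469, 0.883, -0.003], [-0.001, -0.003, -1.0]]
force: [-0.5, 0.1, 0.1]
opening: 0.997
```

```bash
python3 -c "
from h import *
print(bot.read_state()['position'],plan([.641,-.359,.25],152))"
```

```text
[ 0.62883762 -0.29074226  0.25397511] [-0.2139 -0.2727  0.0208 -0.0017  0.0006  0.    ]
```

Request:
{"fn": "carry_out", "kwargs": {"targets": [[-0.21,-0.27,0.02,0,0,0],[-0.21,-0.27,0.02,0,0,0],[-0.21,-0.27,0.02,0,0,0]]}}

```text
time_s: 3.2
position: [0.6406, -0.3568, 0.2495]
tcp_rot: [[-0.883, 0.469, -0.001], [0.469, 0.883, -0.001], [0.001, -0.002, -1.0]]
force: [0.3, 0.5, 0.7]
opening: 0.999
```

```bash
python3 - <<'E'
from h import *
import pickle
s=bot.read_state(); im=bot.capture("wrist"); cv2.imwrite("pics/w2.png",im); pickle.dump(s,open("w2.pkl","wb"))
print(s["position"])
E
```

```text
[ 0.64060454 -0.35683479  0.24950439]
```

View pics/w2.png

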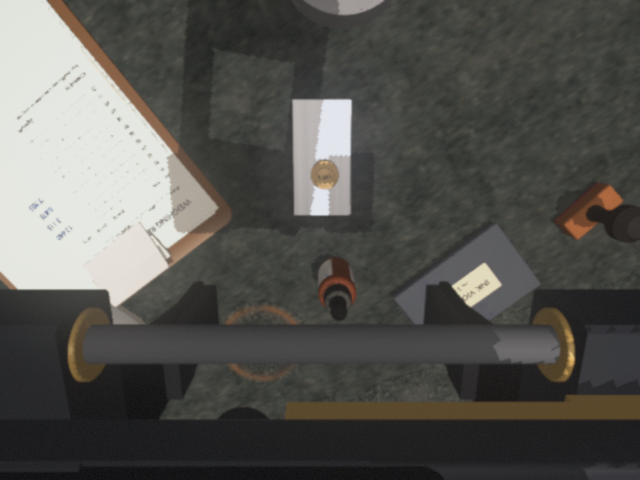

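The pile appears as an upright rectangle from (293,99) to (352,215), with the weight at (324,175). The dropper is at (338,290).

```bash
python3 - <<'E'
from h import *
import pickle
np.set_printoptions(precision=4,suppress=True)
st=pickle.load(open("w2.pkl","rb"))
im=cv2.imread("pics/w2.png")
roi=im[85:232,270:375]; g=roi.min(2)
hsv=cv2.cvtColor(roi,cv2.COLOR_BGR2HSV)
m=(g>95).astype(np.uint8)
w=((hsv[...,1]>70)&(hsv[...,2]>60)&(hsv[...,0]<30)).astype(np.uint8)
w=cv2.morphologyEx(w,cv2.MORPH_OPEN,np.ones((3,3)))
m=cv2.morphologyEx(m|w,cv2.MORPH_CLOSE,np.ones((5,5)))
c=max(cv2.findContours(m,0,1)[0],key=cv2.contourArea)
b=cv2.boxPoints(cv2.minAreaRect(c))+[270,85]; print(b)
q=np.array([onz("wrist",*p,.021,st)[:2] for p in b]);print(q,q.mean(0))
print([np.linalg.norm(q[i]-q[(i+1)%4]) for i in range(4)],[np.degrees(np.arctan2(*(q[(i+1)%4]-q[i])[::-1])) for i in range(4)])
cw=max(cv2.findContours(w,0,1)[0],key=cv2.contourArea);(u,v),r=cv2.minEnclosingCircle(cw);print("w",u+270,v+85,r,cv2.boundingRect(cw))
for z in (.04,.053):print(onz("wrist",u+270,v+85,z,st))
cv2.imwrite("pics/w2c.png",cv2.resize(roi,None,fx=5,fy=4,interpolation=cv2.INTER_CUBIC))
E
```

```text
[[292.  98.]
 [352.  98.]
 [352. 215.]
 [292. 215.]]
[[ 0.5444 -0.3326]
 [ 0.568  -0.2881]
 [ 0.6574 -0.3333]
 [ 0.6319 -0.3812]] [ 0.6004 -0.3338]
[np.float64(0.0503888424478879), np.float64(0.10013511369820491), np.float64(0.054191148571949135), np.float64(0.10016185804219713)] [np.float64(61.993038716246055), np.float64(-26.868329657628042), np.float64(-117.97511873152875), np.float64(150.95619913262547)]
w 324.4060401916504 174.26509857177734 13.977802276611328 (42, 76, 26, 28)
[ 0.6115 -0.3374  0.04  ]
[ 0.6102 -0.3368  0.053 ]
```

View pics/w2c.png

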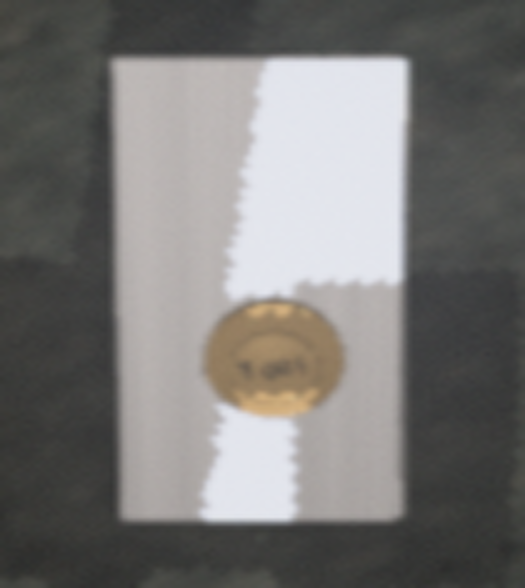

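```bash
python3 - <<'E'
from h import *
import pickle
np.set_printoptions(precision=4,suppress=True)
st=pickle.load(open("w2.pkl","rb"))
b=[(270+(x+.5)/5-.5,85+(y+.5)/4-.5) for x,y in [(111,57),(410,57),(405,521),(119,521)]]
q=np.array([onz("wrist",*p,.021,st)[:2] for p in b]);print(q,q.mean(0))
print([np.linalg.norm(q[i]-q[(i+1)%4]) for i in range(4)],[np.degrees(np.arctan2(*(q[(i+1)%4]-q[i])[::-1])) for i in range(4)])
print(plan([.611,-.3375,.075],152))
E
```

```text
[[ 0.5449 -0.3331]
 [ 0.5685 -0.2887]
 [ 0.6567 -0.3344]
 [ 0.6324 -0.38  ]] [ 0.6006 -0.3341]
[np.float64(0.05024738672479642), np.float64(0.09930996154778156), np.float64(0.051658063573528604), np.float64(0.09933360805653452)] [np.float64(61.99326026214845), np.float64(-27.403626416981613), np.float64(-117.97515531553438), np.float64(151.78254232930735)]
[ 0.1734  0.0137  0.8741 -0.001  -0.0005  0.001 ]
```

Request:
{"fn": "carry_out", "kwargs": {"targets": [[0.17,0.01,0.3,0,0,0],[0.17,0.01,0.6,0,0,0],[0.17,0.01,0.87,0,0,0],[0.17,0.01,0.97,0,0,0],[0.17,0.01,1,0,0,0],[0.17,0.01,1,0,0,0],[0.17,0.01,1,0,0,0]]}}

```text
time_s: 4.12
position: [0.6127, -0.3395, 0.0525]
tcp_rot: [[-0.884, 0.468, 0.002], [0.468, 0.884, -0.004], [-0.004, -0.002, -1.0]]
force: [0.3, 0.6, -0.0]
opening: 0.998
```

```bash
python3 - <<'E'
from h import *
print(bot.read_state()['position'],plan([.611,-.3375,.047],152))
a=bot.capture("wrist");b=bot.capture("side")
cv2.imwrite("pics/w3.png",np.hstack([cv2.resize(a,(400,300)),cv2.resize(b[260:380,320:480],(400,300))]))
E
```

```text
[ 0.6127399  -0.33945367  0.05246249] [ 0.0124  0.0046  0.0273 -0.0015  0.0024  0.0011]
```

View pics/w3.png

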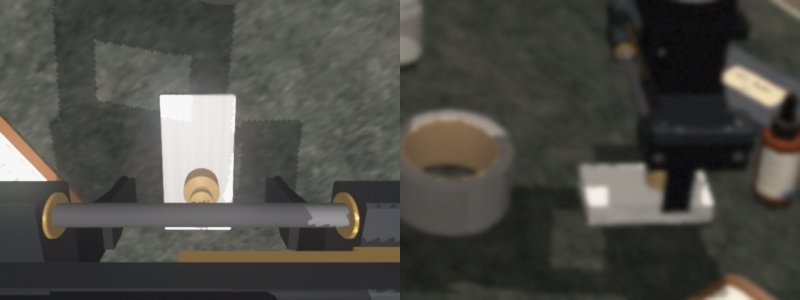

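The jaws straddle the weight, so I'll close on it.

Request:
{"fn": "carry_out", "kwargs": {"targets": [[0.01,0,0.03,0,0,0],[0.01,0,0.03,0,0,0],[0.01,0,0.03,0,0,0]]}}

```text
time_s: 4.6
position: [0.6103, -0.3384, 0.0458]
tcp_rot: [[-0.884, 0.468, 0.001], [0.468, 0.884, -0.003], [-0.002, -0.002, -1.0]]
force: [0.2, 0.3, -0.0]
opening: 0.997
```

Request:
{"fn": "carry_out", "kwargs": {"targets": [[0,0,0,0,0,0],[0,0,0,0,0,0],[0,0,0,0,0,0],[0,0,0,0,0,0],[0,0,0,0,0,0],[0,0,0,0,0,0]], "jaw": -1}}

```text
time_s: 5.35
position: [0.6103, -0.3383, 0.0458]
tcp_rot: [[-0.884, 0.468, 0.001], [0.468, 0.884, -0.003], [-0.002, -0.002, -1.0]]
force: [0.4, 0.0, -0.2]
opening: 0.403
```

Request:
{"fn": "carry_out", "kwargs": {"targets": [[0,0,0,0,0,0],[0,0,0,0,0,0],[0,0,0,0,0,0],[0,0,0,0,0,0]]}}

```text
time_s: 5.85
position: [0.6104, -0.3383, 0.0458]
tcp_rot: [[-0.884, 0.468, 0.001], [0.468, 0.884, -0.003], [-0.002, -0.002, -1.0]]
force: [-0.2, 0.1, -0.1]
opening: 0.256
```

Request:
{"fn": "carry_out", "kwargs": {"targets": [[0,0,-0.05,0,0,0],[0,0,-0.2,0,0,0],[0,0,-0.5,0,0,0],[0,0,-0.8,0,0,0],[0,0,-0.9,0,0,0],[0,0,-0.9,0,0,0]]}}

```text
time_s: 6.6
position: [0.6111, -0.3386, 0.229]
tcp_rot: [[-0.884, 0.468, 0.006], [0.468, 0.884, -0.007], [-0.008, -0.003, -1.0]]
force: [-0.4, 0.5, -1.0]
opening: 0.257
```

```bash
python3 - <<'E'
from h import *
# weight bay target: case y +50
c=np.array([.5272,.1512]);cx=np.array([.9744,-.225]);cy=np.array([.225,.9744])
t=c+.055*cy; print(t, plan([t[0],t[1],.23],167))
a=bot.capture("wrist");b=bot.capture("side")
cv2.imwrite("pics/w4.png",np.hstack([cv2.resize(a,(400,300)),cv2.resize(b[200:380,320:560],(400,300))]))
E
```

```text
[0.539575 0.204792] [ 1.588   2.233  -0.0248 -0.0027  0.0048 -0.1658]
```

View pics/w4.png

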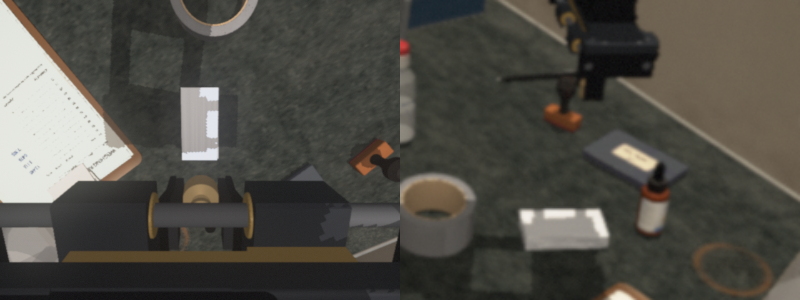

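Request:
{"fn": "carry_out", "kwargs": {"targets": [[0.2,0.25,-0.05,0,0,0],[0.41,0.56,-0.05,0,0,0],[0.62,0.87,-0.05,0,0,0],[0.71,1,-0.05,0,0,-0.04],[0.71,1,-0.05,0,0,-0.08],[0.71,1,-0.05,0,0,-0.16]]}}

```text
time_s: 7.45
position: [0.5762, -0.0923, 0.2323]
tcp_rot: [[-0.974, 0.228, -0.005], [0.228, 0.974, -0.0], [0.005, -0.001, -1.0]]
force: [0.2, -0.3, -1.0]
opening: 0.255
```

```bash
python3 - <<'E'
from h import *
print(plan([.5396,.2048,.235],167))
E
```

```text
[ 5.1700e-01  1.4044e+00 -1.3000e-02 -9.0000e-04 -3.0000e-03 -2.0000e-03]
```

Request:
{"fn": "carry_out", "kwargs": {"targets": [[0.12,0.28,-0.02,0,0,0],[0.23,0.59,-0.02,0,0,0],[0.33,0.9,-0.02,0,0,0],[0.37,1,-0.02,0,0,0],[0.37,1,-0.02,0,0,0]]}}

```text
time_s: 8.07
position: [0.5479, 0.1214, 0.2344]
tcp_rot: [[-0.974, 0.224, -0.01], [0.224, 0.975, -0.0], [0.009, -0.002, -1.0]]
force: [-0.8, -0.9, -0.8]
opening: 0.259
```

Request:
{"fn": "carry_out", "kwargs": {"targets": [[0.15,0.4,0,0,0,0],[0.15,0.4,0,0,0,0],[0.15,0.4,0,0,0,0],[0.15,0.4,0,0,0,0]]}}

```text
time_s: 8.57
position: [0.5367, 0.2046, 0.2336]
tcp_rot: [[-0.974, 0.225, -0.011], [0.225, 0.974, -0.001], [0.01, -0.004, -1.0]]
force: [0.3, 0.6, -0.9]
opening: 0.26
```

```bash
python3 - <<'E'
from h import *
print(plan([.5396,.2048,.032],167))
cv2.imwrite("pics/w5.png",bot.capture("wrist"))
E
```

```text
[-2.4500e-02  8.4000e-03  1.0077e+00 -2.5000e-03 -6.6000e-03 -2.0000e-04]
```

View pics/w5.png

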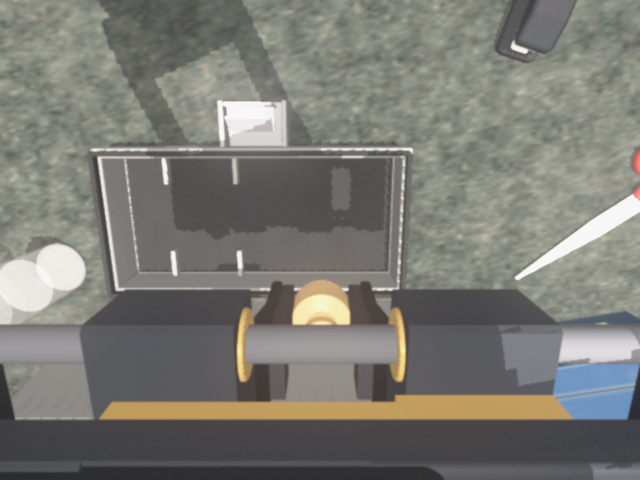

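Request:
{"fn": "carry_out", "kwargs": {"targets": [[-0.02,0.01,0.25,0,-0.007,0],[-0.02,0.01,0.5,0,-0.007,0],[-0.02,0.01,0.75,0,-0.007,0],[-0.02,0.01,0.9,0,-0.007,0],[-0.02,0.01,0.97,0,-0.007,0],[-0.02,0.01,0.99,0,-0.007,0],[-0.02,0.01,0.99,0,-0.007,0]]}}

```text
time_s: 9.5
position: [0.5399, 0.2051, 0.0366]
tcp_rot: [[-0.974, 0.226, 0.002], [0.226, 0.974, -0.003], [-0.003, -0.003, -1.0]]
force: [-0.2, -0.5, -0.1]
opening: 0.257
```

```bash
python3 - <<'E'
from h import *
print(plan([.5396,.2048,.031],167), bot.read_state()["force"])
E
```

```text
[ 0.0015 -0.0016  0.028  -0.0019  0.0016 -0.0008] [-0.21982495 -0.45336927 -0.05950678]
```

Request:
{"fn": "carry_out", "kwargs": {"targets": [[0,0,0.01,0,0,0],[0,0,0.02,0,0,0],[0,0,0.028,0,0,0],[0,0,0.028,0,0,0]]}}

```text
time_s: 10.0
position: [0.5399, 0.2051, 0.031]
tcp_rot: [[-0.974, 0.226, 0.002], [0.226, 0.974, -0.003], [-0.002, -0.003, -1.0]]
force: [-1.2, -0.2, -1.4]
opening: 0.262
```

Request:
{"fn": "carry_out", "kwargs": {"targets": [[0,0,0.005,0,0,0],[0,0,0.005,0,0,0],[0,0,0.005,0,0,0],[0,0,0.005,0,0,0],[0,0,0.005,0,0,0]], "jaw": 1}}

```text
time_s: 10.62
position: [0.5399, 0.2051, 0.03]
tcp_rot: [[-0.974, 0.226, 0.002], [0.226, 0.974, -0.003], [-0.003, -0.003, -1.0]]
force: [-0.1, -0.5, -0.5]
opening: 0.744
```

Request:
{"fn": "carry_out", "kwargs": {"targets": [[0,0,-0.15,0,0,0],[0,0,-0.4,0,0,0],[0,0,-0.7,0,0,0],[0,0,-1,0,0,0],[0,0,-1,0,0,0]]}}

```text
time_s: 11.25
position: [0.5429, 0.2065, 0.2357]
tcp_rot: [[-0.974, 0.226, 0.014], [0.226, 0.974, -0.001], [-0.014, 0.002, -1.0]]
force: [0.7, -0.8, -0.1]
opening: 0.998
```

```bash
python3 - <<'E'
from h import *
print(plan([.6006,-.3345,.23],152))
cv2.imwrite("pics/s6.png",cv2.resize(bot.capture("side")[150:300,220:420],(800,600)))
E
```

```text
[-8.9160e-01 -2.5699e+00  3.6100e-02  2.4000e-03  8.8000e-03  1.6610e-01]
```

View pics/s6.png

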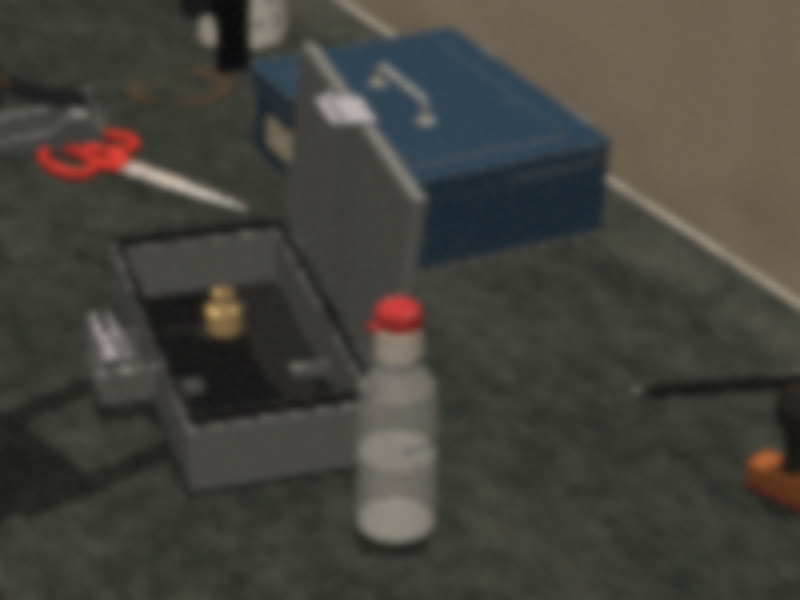

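The weight stands upright in the bay. Next is the pile.

Request:
{"fn": "carry_out", "kwargs": {"targets": [[-0.12,-0.3,0,0,0,0],[-0.22,-0.6,0,0,0,0],[-0.32,-0.9,0,0,0,0],[-0.35,-1,0,0,0,0],[-0.35,-1,0,0,0,0]]}}

```text
time_s: 11.92
position: [0.5628, -0.0064, 0.2314]
tcp_rot: [[-0.973, 0.23, 0.004], [0.23, 0.973, -0.002], [-0.004, -0.001, -1.0]]
force: [0.0, -0.5, -0.4]
opening: 1.001
```

Request:
{"fn": "carry_out", "kwargs": {"targets": [[-0.12,-0.3,0,0,0,0],[-0.22,-0.6,0,0,0,0.06],[-0.32,-0.9,0,0,0,0.12],[-0.35,-1,0,0,0,0.166],[-0.35,-1,0,0,0,0.166]]}}

```text
time_s: 12.55
position: [0.5846, -0.2171, 0.2305]
tcp_rot: [[-0.88, 0.474, 0.002], [0.474, 0.88, 0.0], [-0.002, 0.001, -1.0]]
force: [-0.3, 1.1, -0.4]
opening: 1.002
```

```bash
python3 - <<'E'
from h import *
print(plan([.6006,-.3345,.23],152))
E
```

```text
[-0.3486 -0.4791  0.0026  0.0008  0.0011 -0.0033]
```

Request:
{"fn": "carry_out", "kwargs": {"targets": [[-0.17,-0.24,0,0,0,0],[-0.35,-0.48,0,0,0,0],[-0.35,-0.48,0.25,0,0,0],[-0.35,-0.48,0.5,0,0,0],[-0.35,-0.48,0.65,0,0,0],[-0.35,-0.48,0.65,0,0,0]]}}

```text
time_s: 13.3
position: [0.5994, -0.3299, 0.0971]
tcp_rot: [[-0.882, 0.471, -0.005], [0.471, 0.882, 0.007], [0.007, 0.004, -1.0]]
force: [-0.6, 0.3, -0.3]
opening: 0.998
```

```bash
python3 - <<'E'
from h import *
import pickle
s=bot.read_state();print(plan([.6006,-.3345,.024],152))
cv2.imwrite("pics/w7.png",bot.capture("wrist"));pickle.dump(s,open("w7.pkl","wb"))
E
```

```text
[-0.0186 -0.0187  0.3653  0.0023 -0.0047 -0.0014]
```

View pics/w7.png

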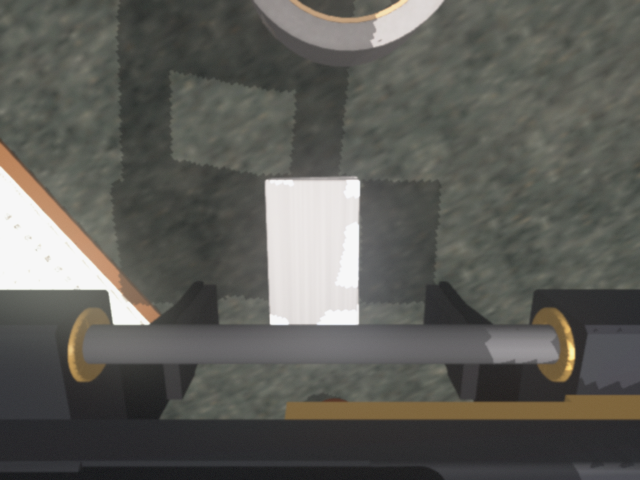

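```bash
python3 - <<'E'
from h import *
import pickle
s=pickle.load(open("w7.pkl","rb"))
q=np.array([onz("wrist",*p,.021,s)[:2] for p in [(265.5,180.5),(359,179.5)]]);print(q,np.linalg.norm(q[0]-q[1]))
ax=np.array([.8838,-.4679]); c=q.mean(0)+.05*ax; print("centre",c)
print(plan([*c,.0225],152))
E
```

```text
[[ 0.54543122 -0.33238541]
 [ 0.56794558 -0.28925708]] 0.04865130987625413
centre [ 0.6008784  -0.33421625]
[-0.007  -0.0127  0.3848  0.0016 -0.0014 -0.0015]
```

Request:
{"fn": "carry_out", "kwargs": {"targets": [[-0.008,-0.014,0.2,0,-0.002,0],[-0.008,-0.014,0.32,0,-0.002,0],[-0.008,-0.014,0.36,0,-0.002,0],[-0.008,-0.014,0.36,0,-0.002,0]]}}

```text
time_s: 13.85
position: [0.6019, -0.3344, 0.0288]
tcp_rot: [[-0.882, 0.471, 0.004], [0.471, 0.882, 0.001], [-0.003, 0.002, -1.0]]
force: [0.2, 1.0, 0.8]
opening: 0.999
```

```bash
python3 - <<'E'
from h import *
print(plan([.6009,-.3342,.0225],152))
E
```

```text
[ 0.0049 -0.0016  0.0314  0.0015  0.0018 -0.001 ]
```

Request:
{"fn": "carry_out", "kwargs": {"targets": [[0.005,-0.002,0.015,0.001,0.002,0],[0.005,-0.002,0.031,0.001,0.002,0],[0.005,-0.002,0.031,0.001,0.002,0]]}}

```text
time_s: 14.22
position: [0.6009, -0.3343, 0.0229]
tcp_rot: [[-0.882, 0.471, 0.0], [0.471, 0.882, 0.001], [0.0, 0.001, -1.0]]
force: [-0.7, -0.2, -0.4]
opening: 0.994
```

Request:
{"fn": "carry_out", "kwargs": {"targets": [[0,0,0,0,0,0],[0,0,0,0,0,0],[0,0,0,0,0,0],[0,0,0,0,0,0],[0,0,0,0,0,0],[0,0,0,0,0,0],[0,0,0,0,0,0],[0,0,0,0,0,0]], "jaw": -1}}

```text
time_s: 15.22
position: [0.6009, -0.3343, 0.0228]
tcp_rot: [[-0.882, 0.471, 0.0], [0.471, 0.882, 0.001], [0.0, 0.001, -1.0]]
force: [-0.4, -0.3, -0.6]
opening: 0.569
```

Request:
{"fn": "carry_out", "kwargs": {"targets": [[0,0,-0.02,0,0,0],[0,0,-0.08,0,0,0],[0,0,-0.25,0,0,0],[0,0,-0.5,0,0,0],[0,0,-0.75,0,0,0],[0,0,-0.95,0,0,0],[0,0,-1,0,0,0],[0,0,-1,0,0,0],[0,0,-1,0,0,0]]}}

```text
time_s: 16.35
position: [0.5995, -0.3336, 0.2202]
tcp_rot: [[-0.882, 0.471, -0.004], [0.471, 0.882, 0.004], [0.005, 0.002, -1.0]]
force: [-0.2, 0.1, -3.3]
opening: 0.569
```

```bash
python3 - <<'E'
from h import *
import pickle
s=bot.read_state();print(s["position"]);a=bot.capture("wrist")
pickle.dump(s,open("w8.pkl","wb"))
cv2.imwrite("pics/w8.png",a);b=bot.capture("side")
cv2.imwrite("pics/s8.png",cv2.resize(b[180:380,320:560],(720,600)))
print(plan([.516,.1027,.23],167))
E
```

```text
[ 0.59953646 -0.33355887  0.22021346]
[ 1.3976e+00  1.7278e+00 -3.9500e-02  1.4000e-03 -2.9000e-03 -1.6770e-01]
```

View pics/w8.png

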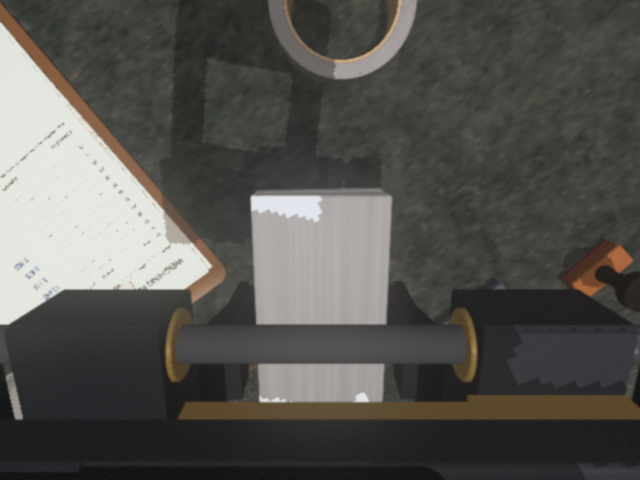

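View pics/s8.png

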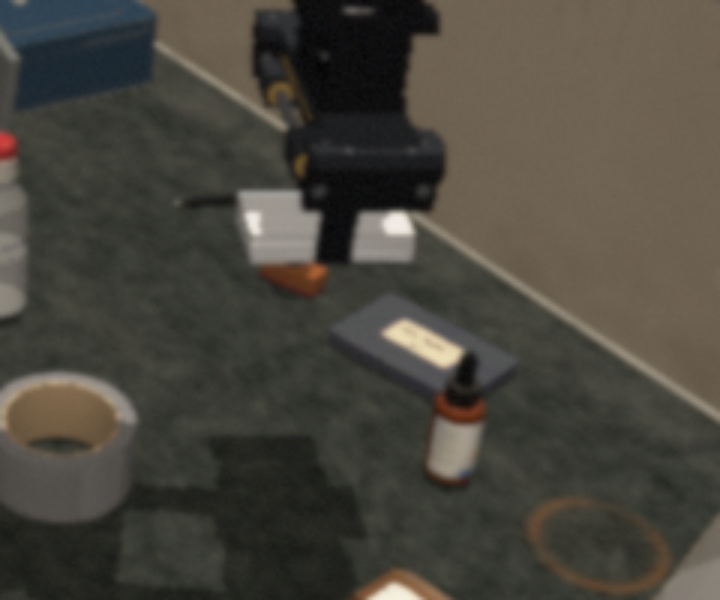

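The whole pile came up. Its front edge is at rows 193–195, columns 251 to 391. I'll compute how it sits in the tool frame.

```bash
python3 - <<'E'
from h import *
import pickle
s=pickle.load(open("w8.pkl","rb"));T=s["tcp_rot"];p=s["position"]
for uv in [(251,195.5),(391,193.5)]:
    q=onz("wrist",*uv,p[2]-.0018,s); print(T.T@(q-p)*1000)
E
```

```text
[ 49.91017687 -23.24483642   2.01541157]
[50.56990063 25.2003724   2.09677821]
```

Request:
{"fn": "carry_out", "kwargs": {"targets": [[0.2,0.24,-0.05,0,0,0],[0.42,0.52,-0.05,0,0,0],[0.64,0.79,-0.05,0,0,-0.05],[0.7,0.87,-0.05,0,0,-0.1],[0.7,0.87,-0.05,0,0,-0.168],[0.7,0.87,-0.05,0,0,-0.168]]}}

```text
time_s: 17.2
position: [0.5581, -0.1137, 0.2304]
tcp_rot: [[-0.974, 0.225, -0.005], [0.225, 0.974, 0.004], [0.005, 0.003, -1.0]]
force: [-0.1, 0.2, -2.2]
opening: 0.57
```

```bash
python3 - <<'E'
from h import *
print(plan([.516,.1027,.23],167))
E
```

```text
[ 4.4810e-01  1.0072e+00  7.3000e-03  1.8000e-03 -3.5000e-03  2.0000e-04]
```

Request:
{"fn": "carry_out", "kwargs": {"targets": [[0.12,0.25,0,0,0,0],[0.26,0.56,0,0,0,0],[0.4,0.86,0,0,0,0],[0.45,0.99,0,0,0,0],[0.45,1,0,0.002,-0.003,0],[0.45,1,0,0.002,-0.003,0]]}}

```text
time_s: 17.95
position: [0.5158, 0.1007, 0.2312]
tcp_rot: [[-0.974, 0.226, -0.001], [0.226, 0.974, -0.001], [0.001, -0.001, -1.0]]
force: [0.5, -1.0, -3.1]
opening: 0.573
```

```bash
python3 - <<'E'
from h import *
print(plan([.5157,.1020,.11],167))
E
```

```text
[ 1.800e-03  6.600e-03  6.059e-01 -6.000e-04 -3.000e-04 -5.000e-04]
```

Request:
{"fn": "carry_out", "kwargs": {"targets": [[0.002,0.006,0.2,0,0,0],[0.002,0.006,0.45,0,0,0],[0.002,0.006,0.6,0,0,0],[0.002,0.006,0.61,0,0,0],[0.002,0.006,0.61,0,0,0]]}}

```text
time_s: 18.58
position: [0.5169, 0.1008, 0.1098]
tcp_rot: [[-0.974, 0.228, 0.001], [0.228, 0.974, -0.001], [-0.001, -0.001, -1.0]]
force: [0.3, -0.6, -2.6]
opening: 0.57
```

```bash
python3 - <<'E'
from h import *
import pickle
s=bot.read_state();a=bot.capture("wrist");pickle.dump(s,open("w9.pkl","wb"))
cv2.imwrite("pics/w9.png",a);b=bot.capture("side");c=bot.capture("scene")
cv2.imwrite("pics/s9.png",np.hstack([cv2.resize(b[150:300,220:360],(400,430)),cv2.resize(c[150:290,215:355],(400,430))]))
print(s["position"],plan([.5157,.1020,.11],167))
E
```

```text
[0.51690132 0.10083636 0.10979622] [ 0.0067  0.0007  0.0034 -0.0002  0.0018 -0.0008]
```

View pics/w9.png

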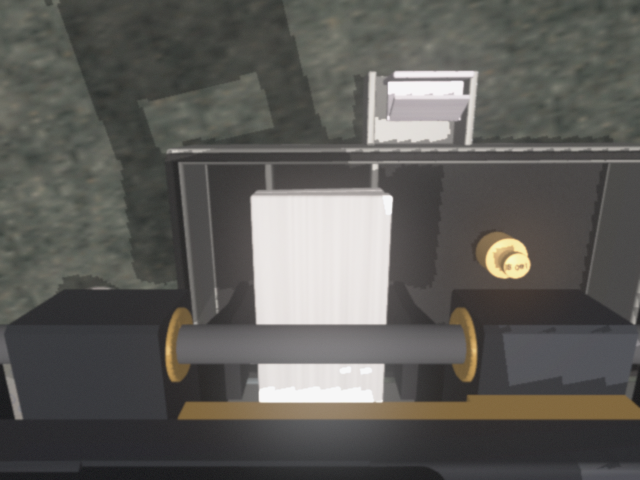

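View pics/s9.png

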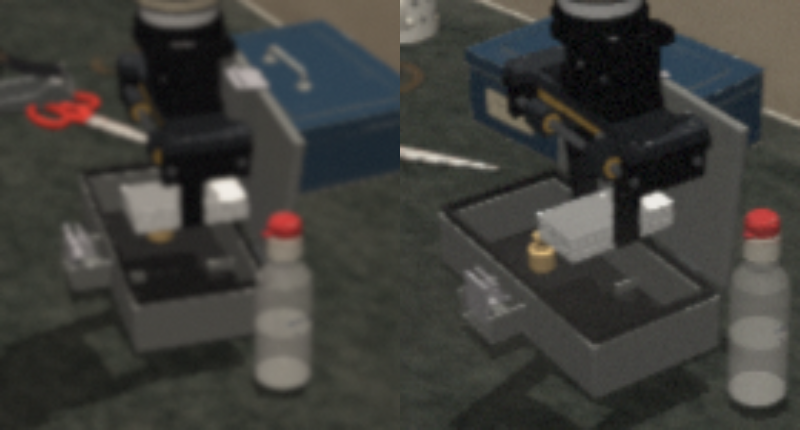

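```bash
python3 - <<'E'
from h import *
import pickle
a=cv2.imread("pics/w9.png")
cv2.imwrite("pics/w9c.png",cv2.resize(a[140:200,160:420],(780,540),interpolation=cv2.INTER_CUBIC))
E
```

```text
(no output)
```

View pics/w9c.png

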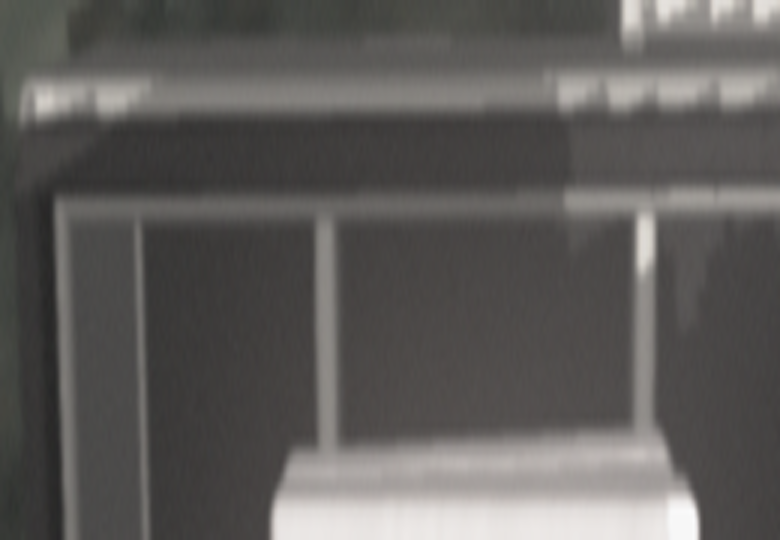

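```bash
python3 - <<'E'
from h import *
import pickle
np.set_printoptions(precision=1,suppress=True)
s=pickle.load(open("w9.pkl","rb"));T=s["tcp_rot"];p=s["position"]
def t(x,y,z): return T.T@(onz("wrist",160+(x+.5)/3-.5,140+(y+.5)/9-.5,z,s)-p)*1000
print("rib inner top",t(339,330,.016),t(634,330,.016))
print("rib outer",t(314,300,.016),t(655,300,.016))
print("plate bottom front corners",t(288,452,p[2]-.0228),t(666,434,p[2]-.0228))
print("plate top front",t(272,500,p[2]-.0018),t(697,490,p[2]-.0018))
print("rim inner fr corner",t(60,205,.046),"front rim right",t(640,192,.046))
print("floor wall line R",t(140,300,.006))
E
```

```text
rib inner top [ 45.9 -26.   93.8] [45.9 29.1 93.7]
rib outer [ 47.8 -30.6  93.8] [47.7 32.9 93.7]
plate bottom front corners [ 48.6 -24.8  22.8] [49.4 24.9 22.7]
plate top front [ 49.8 -23.4   1.8] [50.2 25.5  1.7]
rim inner fr corner [ 56.  -67.5  63.8] front rim right [56.7 26.2 63.7]
floor wall line R [ 46.7 -65.8 103.8]
```

Request:
{"fn": "carry_out", "kwargs": {"targets": [[0.005,0.005,0.1,0,0.001,0],[0.005,0.005,0.2,0,0.001,0],[0.005,0.005,0.26,0,0.001,0],[0.005,0.005,0.3,0,0.001,0],[0.005,0.005,0.32,0,0.001,0],[0.005,0.005,0.32,0,0.001,0]]}}

```text
time_s: 19.48
position: [0.5165, 0.1027, 0.0467]
tcp_rot: [[-0.974, 0.226, 0.001], [0.226, 0.974, -0.001], [-0.001, -0.0, -1.0]]
force: [0.5, -0.7, -2.2]
opening: 0.572
```

```bash
python3 - <<'E'
from h import *
s=bot.read_state();T=s["tcp_rot"]
# target = w9 pose + tool(1,1)mm
import pickle
s0=pickle.load(open("w9.pkl","rb")); tgt=s0["position"]+s0["tcp_rot"]@np.array([.001,.001,0])
print(tgt,plan([tgt[0],tgt[1],.036],167),s["force"])
E
```

```text
[0.51615509 0.10203766 0.10979442] [ 0.001  -0.0035  0.0536 -0.0001  0.0009 -0.0009] [ 0.48607093 -0.67585072 -2.23545142]
```

Request:
{"fn": "carry_out", "kwargs": {"targets": [[0.001,-0.003,0.015,0,0,0],[0.001,-0.003,0.03,0,0,0],[0.001,-0.003,0.045,0,0,0],[0.001,-0.003,0.055,0,0,0],[0.001,-0.003,0.055,0,0,0]]}}

```text
time_s: 20.1
position: [0.5161, 0.1022, 0.0355]
tcp_rot: [[-0.974, 0.226, 0.001], [0.226, 0.974, -0.001], [-0.001, -0.0, -1.0]]
force: [-0.2, -0.5, -2.8]
opening: 0.572
```

Request:
{"fn": "carry_out", "kwargs": {"targets": [[0,0,0.015,0,0,0],[0,0,0.025,0,0,0],[0,0,0.031,0,0,0],[0,0,0.033,0,0,0]]}}

```text
time_s: 20.6
position: [0.516, 0.1022, 0.0288]
tcp_rot: [[-0.974, 0.226, 0.001], [0.226, 0.974, -0.001], [-0.001, -0.0, -1.0]]
force: [0.7, 0.1, -2.5]
opening: 0.572
```

Request:
{"fn": "carry_out", "kwargs": {"targets": [[0,0,0.003,0,0,0],[0,0,0.006,0,0,0],[0,0,0.008,0,0,0]]}}

```text
time_s: 20.98
position: [0.516, 0.1021, 0.0287]
tcp_rot: [[-0.974, 0.226, 0.001], [0.226, 0.974, -0.001], [-0.001, -0.0, -1.0]]
force: [-2.2, -0.8, 13.1]
opening: 0.57
```

The pile is on the floor of the bed, so I'll release it.

Request:
{"fn": "carry_out", "kwargs": {"targets": [[0,0,-0.003,0,0,0],[0,0,-0.003,0,0,0],[0,0,-0.003,0,0,0],[0,0,-0.003,0,0,0]], "jaw": 0.5}}

```text
time_s: 21.48
position: [0.5161, 0.1021, 0.0292]
tcp_rot: [[-0.974, 0.226, 0.001], [0.226, 0.974, -0.001], [-0.001, -0.0, -1.0]]
force: [-0.1, -0.5, -1.2]
opening: 0.741
```

Request:
{"fn": "carry_out", "kwargs": {"targets": [[0,0,-0.1,0,0,0],[0,0,-0.3,0,0,0],[0,0,-0.6,0,0,0],[0,0,-0.9,0,0,0],[0,0,-1,0,0,0],[0,0,-1,0,0,0]]}}

```text
time_s: 22.22
position: [0.5168, 0.1023, 0.2308]
tcp_rot: [[-0.974, 0.226, 0.006], [0.226, 0.974, -0.001], [-0.006, 0.001, -1.0]]
force: [-0.3, -0.7, -0.1]
opening: 0.748
```

```bash
python3 - <<'E'
from h import *
import pickle
s=bot.read_state();print(s["position"],plan([.571,.140,.255],167))
E
```

```text
[0.51675931 0.10230629 0.23082941] [-0.2222  0.245  -0.1195  0.0004  0.0035 -0.0008]
```

Back above the case to verify, closing the jaws for the lid push on the way.

Request:
{"fn": "carry_out", "kwargs": {"targets": [[-0.11,0.12,-0.12,0,0,0],[-0.22,0.24,-0.12,0,0,0],[-0.22,0.24,-0.12,0,0.003,0],[-0.22,0.24,-0.12,0,0.003,0],[-0.22,0.24,-0.12,0,0.003,0],[-0.22,0.24,-0.12,0,0.003,0]], "jaw": -1}}

```text
time_s: 22.98
position: [0.5696, 0.1387, 0.2548]
tcp_rot: [[-0.974, 0.227, -0.0], [0.227, 0.974, 0.0], [0.0, 0.0, -1.0]]
force: [0.2, 0.1, 0.2]
opening: 0.15
```

```bash
python3 - <<'E'
from h import *
import pickle
s=bot.read_state();a=bot.capture("wrist");pickle.dump(s,open("w10.pkl","wb"))
cv2.imwrite("pics/w10.png",a);b=bot.capture("side");c=bot.capture("scene")
cv2.imwrite("pics/s10.png",np.hstack([cv2.resize(b[150:300,220:360],(400,430)),cv2.resize(c[150:290,215:355],(400,430))]))
cv2.imwrite("pics/w10c.png",cv2.resize(a[60:250,150:340],(760,600),interpolation=cv2.INTER_CUBIC))
print(s["position"])
E
```

```text
[0.56959275 0.13870091 0.25476024]
```

View pics/w10.png

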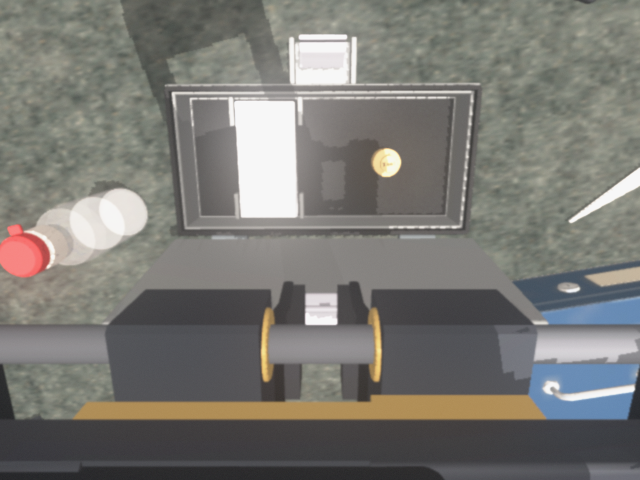

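View pics/w10c.png

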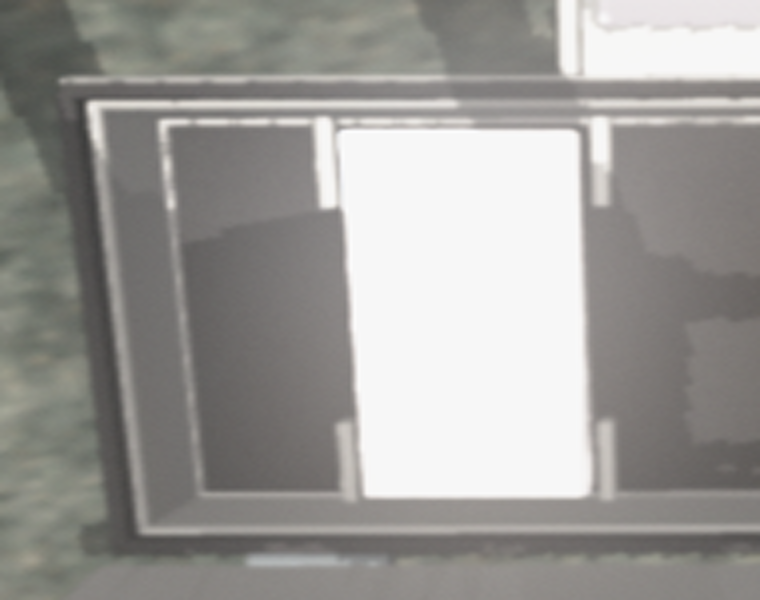

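View pics/s10.png

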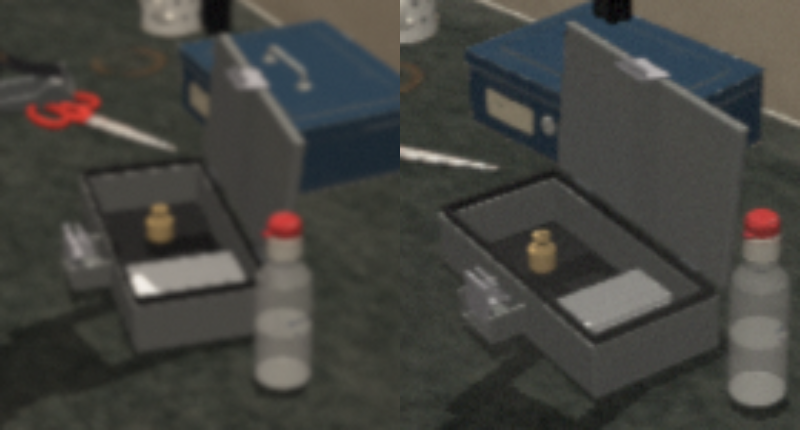

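Weight upright, plates between the ribs. Now I'll move the closed fingers behind the lid.

Request:
{"fn": "carry_out", "kwargs": {"targets": [[-0.2,0,0,0,0,0],[-0.45,0.01,0,0,0,0],[-0.46,0.01,0,0,0,0],[-0.46,0.01,0.2,0,0,0],[-0.46,0.01,0.4,0,0,0],[-0.46,0.01,0.46,0,0,0],[-0.46,0.01,0.46,0,0,0]]}}

```text
time_s: 24.0
position: [0.6596, 0.1202, 0.163]
tcp_rot: [[-0.974, 0.226, -0.001], [0.226, 0.974, 0.0], [0.001, 0.0, -1.0]]
force: [-0.8, 0.0, 0.3]
opening: 0.004
```

```bash
cat >> h.py <<'E'
C=np.array([.5268,.1505]);CX=np.array([.9744,-.225]);CY=np.array([.225,.9744])
def cpos(s=None):
    s=s or bot.read_state();d=s["position"][:2]-C;return np.round([d@CX*1000,d@CY*1000,s["position"][2]*1000],1)
def look(n):
    b=bot.capture("side");c=bot.capture("scene")
    cv2.imwrite(n,np.hstack([cv2.resize(b[110:300,220:400],(400,420)),cv2.resize(c[110:290,215:385],(400,420))]))
    s=bot.read_state();print(cpos(s),s["force"].round(1),s["time_s"],s["opening"])
E
python3 -c "
from h import *
look('pics/s11.png')"
```

```text
[137.9   0.7 165.1] [ 1.   0.1 -0.6] 24.1 0.0038150824342130935
```

View pics/s11.png

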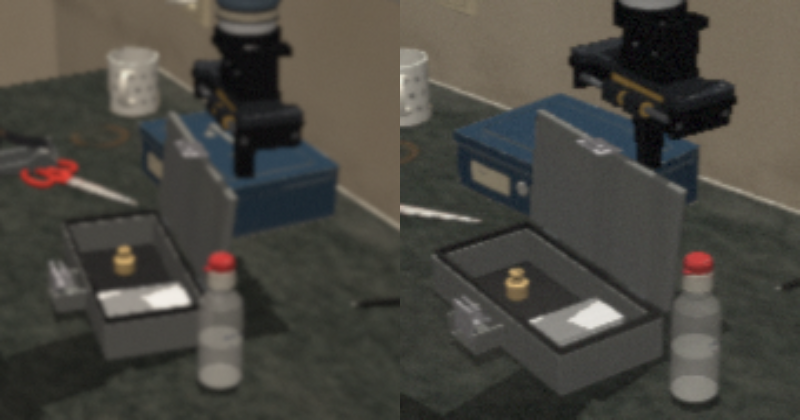

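Request:
{"fn": "carry_out", "kwargs": {"targets": [[0.06,0,0,0,0,0],[0.11,0,0,0,0,0],[0.16,0,0,0,0,0],[0.21,0,0,0,0,0],[0.26,0,0,0,0,0],[0.31,0,0,0,0,0],[0.36,0,0,0,0,0],[0.41,0,0,0,0,0],[0.46,0,0,0,0,0],[0.46,0,0,0,0,0]]}}

```text
time_s: 25.35
position: [0.5697, 0.1414, 0.1644]
tcp_rot: [[-0.974, 0.226, 0.001], [0.226, 0.974, 0.001], [-0.001, 0.001, -1.0]]
force: [0.3, -0.1, 0.6]
opening: 0.004
```

```bash
python3 -c "
from h import *
look('pics/s12.png')"
```

```text
[ 44.9   0.8 164.5] [-0.1  0.7 -1. ] 25.45 0.010181354578995256
```

View pics/s12.png

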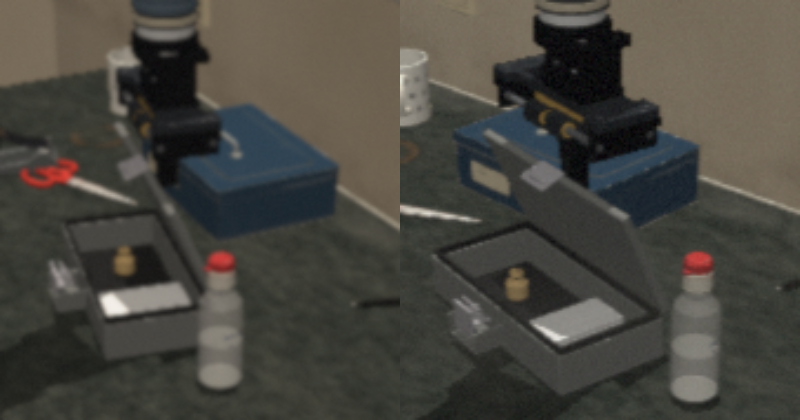

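Request:
{"fn": "carry_out", "kwargs": {"targets": [[0.07,0,0.025,0,0,0],[0.135,0,0.06,0,0,0],[0.18,0,0.09,0,0,0],[0.225,0,0.12,0,0,0],[0.265,0,0.15,0,0,0],[0.29,0,0.18,0,0,0],[0.32,0,0.215,0,0,0],[0.345,0,0.245,0,0,0],[0.37,0,0.28,0,0,0],[0.385,0,0.31,0,0,0],[0.39,0,0.33,0,0,0],[0.39,0,0.33,0,0,0]]}}

```text
time_s: 26.95
position: [0.4944, 0.1588, 0.0979]
tcp_rot: [[-0.974, 0.226, 0.0], [0.226, 0.974, 0.0], [-0.0, 0.001, -1.0]]
force: [0.5, 0.1, 0.5]
opening: 0.003
```

```bash
python3 -c "
from h import *
look('pics/s13.png')"
```

```text
[-33.    0.9  98.3] [-0.2  0.3 -0.9] 27.05 0.0026798468565952917
```

View pics/s13.png

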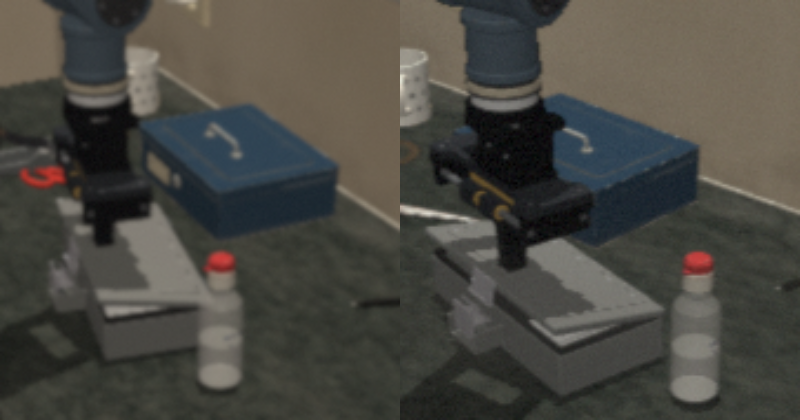

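Request:
{"fn": "carry_out", "kwargs": {"targets": [[0.03,0,0.01,0,0,0],[0.06,0,0.03,0,0,0],[0.06,0,0.05,0,0,0],[0.06,0,0.065,0,0,0],[0.06,0,0.075,0,0,0],[0.06,0,0.085,0,0,0]]}}

```text
time_s: 27.8
position: [0.4812, 0.1618, 0.0821]
tcp_rot: [[-0.974, 0.226, -0.002], [0.226, 0.974, 0.001], [0.002, 0.0, -1.0]]
force: [-3.8, 0.6, 12.3]
opening: 0.005
```

```bash
python3 -c "
from h import *
s=bot.read_state();print(cpos(s),s['force'])"
```

```text
[-47.    0.8  82.1] [-3.83543402  0.62045264 12.31929639]
```

Request:
{"fn": "carry_out", "kwargs": {"targets": [[0,0,0.01,0,0,0],[0,0,0.02,0,0,0],[0,0,0.028,0,0,0]]}}

```text
time_s: 28.18
position: [0.4807, 0.162, 0.0775]
tcp_rot: [[-0.974, 0.226, -0.003], [0.226, 0.974, 0.001], [0.003, 0.0, -1.0]]
force: [-3.2, 0.1, 15.9]
opening: 0.002
```

Request:
{"fn": "carry_out", "kwargs": {"targets": [[0,0,0.005,0,0,0],[0,0,0.01,0,0,0],[0,0,0.014,0,0,0]]}}

```text
time_s: 28.55
position: [0.4806, 0.162, 0.0765]
tcp_rot: [[-0.974, 0.226, -0.002], [0.226, 0.974, 0.001], [0.002, 0.0, -1.0]]
force: [-3.9, -0.5, 20.2]
opening: 0.006
```

Request:
{"fn": "carry_out", "kwargs": {"targets": [[0,0,0.014,0,0,0],[0,0,0.018,0,0,0],[0,0,0.022,0,0,0],[0,0,0.022,0,0,0]]}}

```text
time_s: 29.05
position: [0.4806, 0.162, 0.0754]
tcp_rot: [[-0.974, 0.226, -0.001], [0.226, 0.974, 0.001], [0.001, 0.001, -1.0]]
force: [-6.0, -1.9, 29.9]
opening: 0.004
```

Request:
{"fn": "carry_out", "kwargs": {"targets": [[0,0,-0.01,0,0,0],[0,0,-0.02,0,0,0],[0,0,-0.04,0,0,0],[0,0,-0.1,0,0,0],[0,0,-0.3,0,0,0],[0,0,-0.6,0,0,0],[0,0,-0.9,0,0,0],[0,0,-0.9,0,0,0]]}}

```text
time_s: 30.05
position: [0.4839, 0.1624, 0.2607]
tcp_rot: [[-0.974, 0.225, 0.011], [0.225, 0.974, 0.002], [-0.011, 0.005, -1.0]]
force: [0.5, -0.3, -0.1]
opening: 0.003
```

Request:
{"fn": "carry_out", "kwargs": {"targets": [[-0.2,0,0,0,0,0],[-0.4,0,0,0,0,0],[-0.5,0,0,0,0,0],[-0.5,0,0,0,0,0]]}}

```text
time_s: 30.55
position: [0.5817, 0.1393, 0.2603]
tcp_rot: [[-0.974, 0.226, 0.009], [0.226, 0.974, 0.002], [-0.009, 0.004, -1.0]]
force: [-0.2, -0.4, 0.1]
opening: 0.005
```

```bash
python3 -c "
from h import *
import pickle
s=bot.read_state();pickle.dump(s,open('w14.pkl','wb'))
cv2.imwrite('pics/w14.png',bot.capture('wrist'))
look('pics/s14.png')"
```

```text
[ 53.8   1.7 260.9] [ 0.2  0.5 -0.5] 30.7 0.0065138398938766875
```

View pics/s14.png

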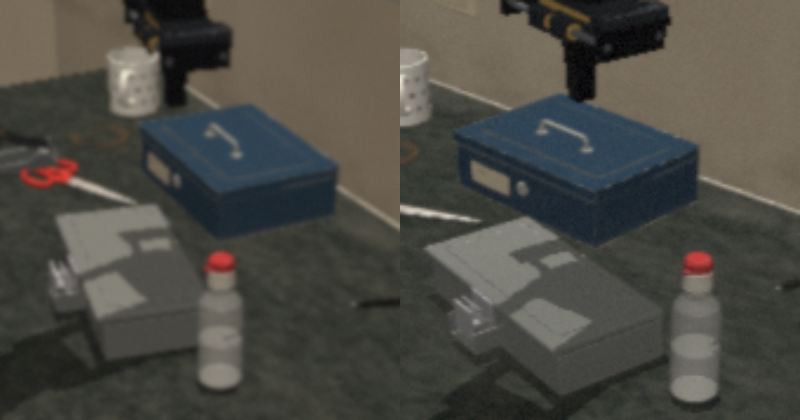

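View pics/w14.png

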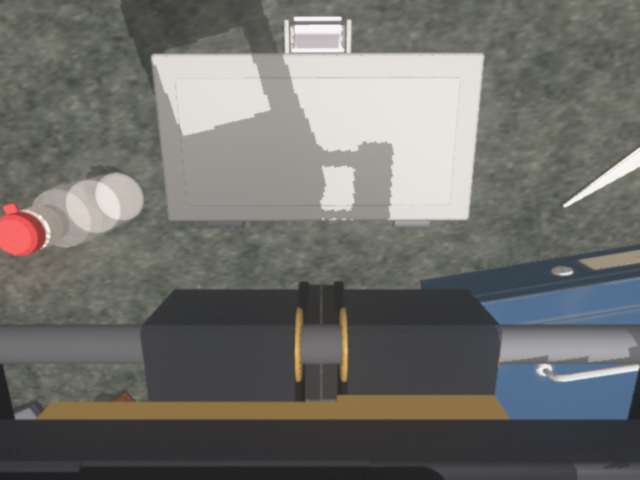

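The lid looks shut, with its front edge spanning (152,55) to (483,54). I'll confirm the latch by probing the lid height with a light touch.

Request:
{"fn": "carry_out", "kwargs": {"targets": [[0.25,0,0.05,0,0,0],[0.5,0,0.2,0,0,0],[0.5,0,0.5,0,0,0],[0.5,0,0.75,0,-0.006,0],[0.5,0,0.84,0,-0.006,0],[0.5,0,0.86,0,-0.006,0],[0.5,0,0.86,0,-0.006,0]]}}

```text
time_s: 31.58
position: [0.4834, 0.1631, 0.0887]
tcp_rot: [[-0.974, 0.225, 0.018], [0.225, 0.974, 0.0], [-0.017, 0.004, -1.0]]
force: [0.1, 0.1, -0.3]
opening: 0.001
```

```bash
python3 -c "
from h import *
s=bot.read_state();print(cpos(s),s['force'])"
```

```text
[-45.1   2.6  88.7] [ 0.08679083  0.11098391 -0.2574743 ]
```

Request:
{"fn": "carry_out", "kwargs": {"targets": [[0,0,0.012,0,0.011,0],[0,0,0.024,0,0.011,0],[0,0,0.036,0,0.011,0]]}}

```text
time_s: 31.95
position: [0.4839, 0.1631, 0.0818]
tcp_rot: [[-0.974, 0.225, 0.002], [0.225, 0.974, 0.004], [-0.001, 0.004, -1.0]]
force: [-0.2, 0.2, -1.0]
opening: 0.009
```

Request:
{"fn": "carry_out", "kwargs": {"targets": [[0,0,0.005,0,0,0],[0,0,0.008,0,0,0]]}}

```text
time_s: 32.2
position: [0.4838, 0.1631, 0.0802]
tcp_rot: [[-0.974, 0.225, 0.002], [0.225, 0.974, 0.004], [-0.001, 0.004, -1.0]]
force: [0.7, -0.3, 0.3]
opening: 0.006
```

Request:
{"fn": "carry_out", "kwargs": {"targets": [[0,0,0.005,0,0,0],[0,0,0.008,0,0,0]]}}

```text
time_s: 32.45
position: [0.4838, 0.1631, 0.0784]
tcp_rot: [[-0.974, 0.225, 0.002], [0.225, 0.974, 0.004], [-0.001, 0.004, -1.0]]
force: [-0.6, -0.6, 0.0]
opening: 0.005
```

Request:
{"fn": "carry_out", "kwargs": {"targets": [[0,0,0.005,0,0,0],[0,0,0.008,0,0,0]]}}

```text
time_s: 32.7
position: [0.4839, 0.1632, 0.0777]
tcp_rot: [[-0.974, 0.225, 0.002], [0.225, 0.974, 0.004], [-0.001, 0.004, -1.0]]
force: [-2.1, 0.2, 11.7]
opening: 0.008
```

First contact came at TCP 0.078 m, so the lid's surface is at 0.059 m, exactly its latched height. I'll back away and take a last look.

Request:
{"fn": "carry_out", "kwargs": {"targets": [[0,0,-0.05,0,0,0],[0,0,-0.2,0,0,0],[0,0,-0.5,0,0,0],[0,0,-0.8,0,0,0],[0,0,-0.9,0,0,0],[0,0,-0.9,0,0,0],[0,0,-0.9,0,0,0],[0,0,-0.9,0,0,0]]}}

```text
time_s: 33.7
position: [0.4825, 0.1623, 0.256]
tcp_rot: [[-0.974, 0.225, -0.002], [0.225, 0.974, 0.004], [0.002, 0.003, -1.0]]
force: [-0.3, -0.3, -0.4]
opening: 0.003
```

```bash
python3 - <<'E'
from h import *
cv2.imwrite('pics/s15.png',bot.capture('scene'))
s=bot.read_state();print(cpos(s),s["force"])
E
```

```text
[-45.6   1.6 256.2] [-0.43132735  0.05515446  0.15011707]
```

View pics/s15.png

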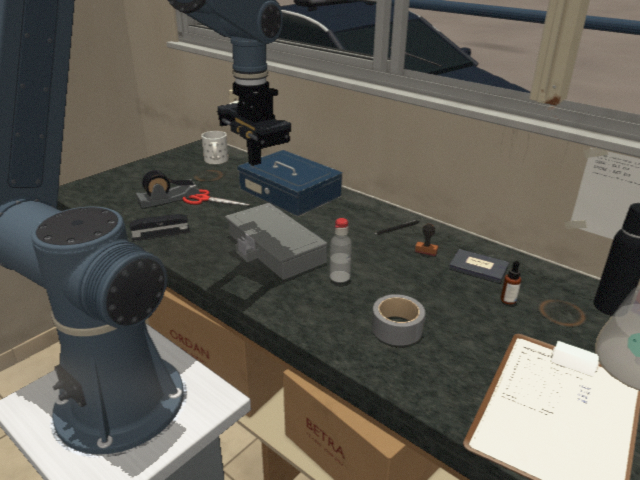

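The case is shut at (275,240). The tape (400,318), gel bottle (340,250), dropper (512,285), stamp (428,240) and stapler (160,226) all stand where they were, and the robot is clear. Handing in.

```bash
python3 -c "
from rig import bot
print(bot.hand_in())"
```

```text
the job is handed in; nothing more can be done
None
```

The check set is in its case with the lid latched, and the job is handed in at about 34 s of the allowed 72 s; hand-in reports no verdict. I stood the weight in the left bay, carried the three plates together into the rib bed, then pushed the lid over and pressed it down to about 30 N.

**Plates and weight:** the last look before closing, from the wrist and the two fixed cameras, showed the plates flat between all four ribs and the weight upright in its bay. I could not see inside once the lid was shut.

**Lid and latch:** a light touch afterwards met the lid at 59 mm, its latched height, so it had not sprung back up. I did not read the latch travel directly.

**Everything else:** the final picture shows the tape roll, gel bottle, dropper, stamp and stapler where they started and the arm clear of everything.

**Disagreement:** the fixed cameras and the wrist camera differed by about 2–4 mm on where the case and pile were. I used the wrist camera, shifted 1 mm for the offset I saw on the held plates, and the plates went in without touching the ribs.

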